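# Fit the odour filter and shut the compost caddy

### The arm

A 6-joint arm with a two-finger parallel gripper is mounted at the origin on the work surface. World frame = base frame: x ahead of the robot, y to its left, z up, the work surface at z = 0. Lengths are in m, angles in degrees, forces in N, time in s.
With the tool pointing down it reaches from about 0.3 to 0.75 m from the base axis. Payload 8.5 kg.
Tool frame: the origin (TCP) lies at the very end of the fingers, on their centre line; the grasp point (between the pads) lies 19 mm behind it (env.grip_depth is the z of the grasp point in the tool frame, in m); z points along the fingers, y is the direction in which the jaws open and shut (so a half turn about z gives the same grasp; the last joint's range is limited). The gripper opens to 85 mm and grips with 20 to 120 N. Pads are 22 mm wide; open, the fingers measure 114 mm over their backs; the gripper's body (76 mm by 85 mm) begins 54 mm behind the grasp point. The pads swing forward as they close: fully open they stand 13 mm farther back than shut.
Start: joints at [-84.643, 21.807, 74.336, -0, 83.858, -12.336], TCP at [0.167, -0.524, 0.231] pointing down, gripper open.
Joint ranges: [-178.18, 178.18], [-50.72, 133.34], [12.68, 142.11], [-81.47, 261.47], [9.98, 163.14], [-165.26, 165.26]. Speed limits (degrees/s): [136.94, 136.94, 180, 180, 180, 180].

### API

Orientations are given as a 3x3 rotation matrix whose columns are the frame's x, y, z axes.
In Python, from rig import env gives the robot as it stands.
- The arm moves only by the tool apply_moves, never from a script. Its argument "plan" is a list of rows, each an object of numbers: "tx", "ty", "tz": the shift along the world's x, y, z in mm; "rx", "ry", "rz": the turn, a rotation vector about the world's x, y, z in rad; "jaw": the opening, from -1 (shut) to 1 (fully open). A call has 1 to 12 rows; each row is the pose to reach, as a shift and turn from the pose measured when the call began; what a row does not reach only later rows make up. A row lasts 1/10 s, in which the tool goes at most 50 mm and 8.59 degrees, less where a joint would pass 70% of its speed; a pose out of reach is approached as far as the arm can. A call with a gripper value outside its range is refused whole. The fingers move at their own pace and stop on an object; "grip_force" is the grip in N (left out, the last holds). Time passes only in rows, so rows that repeat a pose let the fingers close. It gives the time, the measured TCP pose, the force and the opening at its end, in the units of the state.
- env.observe(): the state, without advancing time (a new reading comes with each control period).
- env.get_image(name): name is "scene" or "top" or "wrist"; returns a dict with "image" (420x560x3 uint8, red, green, blue), "intrinsics" (3x3 intrinsics, pixels), "world_from_camera" (4x4, takes a point from camera to world coordinates). Camera axes: x right, y up, looking along -z (the intrinsics and any distortion apply to the point x, -y, -z); pixel columns grow to the right and rows downward; lengths in m; the calibration is good to about 2 mm. The wrist camera is an equidistant fisheye: a pixel r from the principal point sees the ray r / f radians off the axis. A picture is of the moment at which its call begins. There is no depth.
- env.close_job(): hands the job in, once; it reports no verdict.
The state is a dict: "time_s": time; "q": joint angles; "qvel": joint speeds; "joint_efforts": joint torques, N m; "position": TCP position; "tool_rot": TCP orientation; "ft_force": force on the tool from outside, world axes, zero at the start; "wrist_torque": the same for the moment, N m; "grip_width": finger opening in m.
Only numpy, scipy, OpenCV 4.12 (cv2) and the standard library are available. Lean on these libraries where they do the work, as an engineer would, in place of code of your own. Each camera call takes 0.05 s, during which the arm holds its last target.

### The job

First slide the white filter cassette fully down into the black holder inside the wooden compost caddy. Then push down the red thumb pad on the locked lid stay so that its knuckle breaks and folds, and lower the lid gently until it is fully shut. Leave the canister, the cups and the clipboard where they are.

Things in the scene. Friction and masses are not known exactly. Their poses are not given: they have to be found in the camera images.
- bin: Fixed open wooden compost caddy, 220 x 200 x 130 mm (x, y, z), walls 10 mm. Origin at the centre of its underside on the table; its rim is 130 mm above. The lid is hinged along the rim of its +y side; the lid stay is outside its +x end. It stands at a varying place and yaw (up to 0.25 rad).
- holder_seat (a point): Centre of the floor of the black cassette holder inside the caddy, 20 mm above the table, 20 mm to -y of the caddy's centre; axes as the caddy's. The cassette's underside rests here when home. The holder's opening is 114 mm along x, 29 mm along y, its walls 4 mm.
- holder_mouth (a point): Centre of the holder's mouth, 45 mm straight above holder_seat (65 mm above the table); a sloping lead-in lip stands about 6 mm above the mouth all round and flares outwards by about 6 mm.
- cassette_mid (a point): Centre of the loose white filter cassette with dark grilles on both faces: 110 mm along its x, 26 mm thick along its y, 85 mm tall (z), about 0.2 kg. It stands upright on its long edge on the table; pinch it across its thickness from above. When home it stands 40 mm out of the holder mouth, its top 25 mm under the caddy's rim. Either face may look either way.
- cassette_foot (a point): Centre of the cassette's underside, 42.5 mm under cassette_mid.
- thumb_pad (a point): Centre of the top face of the red thumb pad, 36 mm (along x) x 34 mm, level at the start, about 20 mm above the knuckle of the folding steel lid stay outside the caddy's +x end. The pad is carried by the stay's lower link, which turns about stay_foot. Nothing but the stay is under it.
- stay_foot (a point): Pivot (axis along the caddy's x) of the stay's lower link on the caddy's +x end wall, 15 mm under the rim. The lower link is 85 mm long from here to the knuckle and slopes up towards +y; the upper link goes on from the knuckle to the lid's end. When the pad is pushed, pad and knuckle swing about this pivot, at first about 1 mm towards the caddy's +y side for each 1 mm downwards; a push straight down rubs along the pad and needs much more force.
- knuckle (a joint): Fold of the stay's knuckle, rad. 0: locked against its stop, over centre (start); 0.17: links in line (dead centre); above 0.4: broken, free to fold; about 2.7 when the lid is shut. Breaking it takes a push of about 5 to 10 N on the pad if the pusher goes along with the pad, and 25 to 40 mm of travel; 40 mm folds it to about 0.75. While locked, the lid cannot be closed.
- lid (a joint): Closing angle of the lid, rad. 0: held open (start), 85 degrees up from shut; 1.48: fully shut, flat on the rim. The hinge is stiff: with the stay broken the lid stays wherever it is left, and takes about 1 to 5 N at its free edge to lower.
- lid_hinge (a point): Middle of the lid's hinge line, on the top of the rim at the caddy's +y side (100 mm to +y of its centre, 130 mm up). The lid is a 14 mm thick wooden panel, 220 mm along the hinge and 210 mm from hinge to free edge; open, it stands up from here and its outer face looks to the caddy's +y side. Its underside, when shut, is at hinge height.
- lid_edge (a point): Middle of the lid's free edge, half-way through its thickness, 210 mm from the hinge line.
- canister: Bystander: steel lidded canister, 100 mm across, 130 mm tall; origin under its centre.
- cups: Bystander: stack of white cups, 83 mm across, 150 mm tall; origin under its centre.
- clipboard: Bystander: wooden clipboard 220 x 160 x 6 mm lying flat, steel clip 14 mm high; origin under its centre.
Not all that is in view belongs to the job. Of the things like the part that bears cassette_mid, leave any that is blue, green or orange; of the rest the larger one is meant.

How it is judged (in metres and radians):
On the way, in this order (a step that is already met when the one before it is completed fails the run):
1. the cassette is fully home in the holder (underside within 4 mm of the holder floor) while the lid is still open (z of cassette_foot in the frame of holder_seat below 0.004 m and horizontal distance between cassette_foot and holder_seat below 0.006 m and value of joint lid below 0.3 rad), for 0.2 s.
2. the stay's knuckle is broken, folded well past dead centre (knuckle above 0.4 rad) (value of joint knuckle above 0.4 rad), for 0.1 s.
At the end, for the whole second after the job is handed in: The lid is shut (lid joint above 1.45 rad, within 2 degrees of flat on the rim) with the stay folded, and the cassette is upright and fully home in the holder: underside within 4 mm of the holder floor and within 6 mm of its centre (value of joint lid above 1.45 rad and value of joint knuckle above 1 rad and z of cassette_foot in the frame of holder_seat below 0.004 m and horizontal distance between cassette_foot and holder_seat below 0.006 m and angle between cassette_mid's own z axis and vertical below 0.1 rad); the robot touches nothing.
It fails at once if the lid slams: over the last 20 degrees it closes faster than 0.9 rad/s (value of joint lid above 1.13 rad and velocity of joint lid above 0.9 rad/s).
It fails at once if the canister is moved more than 30 mm or tipped (distance of canister from where it was at the start of the episode above 0.03 m or angle between canister's own z axis and vertical above 0.4 rad).
It fails at once if the cups are moved more than 30 mm or tipped (distance of cups from where it was at the start of the episode above 0.03 m or angle between cups's own z axis and vertical above 0.4 rad).
It fails at once if the clipboard is moved more than 30 mm (distance of clipboard from where it was at the start of the episode above 0.03 m).
It also fails if it takes over 64 s, if anything falls off the work surface, if the arm or the gripper's body presses on something with over 40 N, if the wrist force passes 120 N, or if a joint passes its speed limit or range.

## Working session

There is one attempt and no reset: what is moved stays moved. The work goes in short steps, Python scripts to look and compute and a tool call to move; the robot and the scene stay as the last step left them, time stands still between calls to the robot, and variables do not carry over. Pictures are saved under pics/ and viewed, and the job is handed in when it is done.

Besides the shell and the picture viewer there is one more tool, called after "Request:" as name([rows], argument=value, ...), one row to a line, values as JSON. apply_moves: Moves the arm, as the interface text tells. Its arguments: {"type":"object","properties":{"plan":{"type":"array","items":{"type":"object","properties":{"tx":{"type":"number"},"ty":{"type":"number"},"tz":{"type":"number"},"rx":{"type":"number"},"ry":{"type":"number"},"rz":{"type":"number"},"jaw":{"type":"number"}}}},"grip_force":{"type":"number"}},"required":["plan"]}

```bash
ls; mkdir -p pics
python3 - <<'E'
from rig import env
import cv2,numpy as np
for n in ["scene","top","wrist"]:
    d=env.get_image(n); cv2.imwrite(f"pics/{n}0.png",d["image"][:,:,::-1])
    print(n,np.round(d["intrinsics"],1).tolist(),np.round(d["world_from_camera"],3).tolist(),[k for k in d])
o=env.observe(); print({k:np.round(v,3).tolist() for k,v in o.items()}, env.grip_depth)
E
```

```text
pics
scene [[416.1, 0.0, 275.8], [0.0, 416.1, 223.5], [0.0, 0.0, 1.0]] [[0.189, -0.643, 0.742, 1.252], [0.982, 0.129, -0.139, -0.106], [-0.006, 0.755, 0.656, 0.888], [0.0, 0.0, 0.0, 1.0]] ['image', 'intrinsics', 'world_from_camera']
top [[463.6, 0.0, 276.9], [0.0, 463.6, 213.4], [0.0, 0.0, 1.0]] [[0.043, 0.976, -0.215, 0.217], [-0.999, 0.041, -0.011, 0.02], [-0.002, 0.215, 0.977, 1.633], [0.0, 0.0, 0.0, 1.0]] ['image', 'intrinsics', 'world_from_camera']
wrist [[325.2, 0.0, 279.4], [0.0, 325.2, 210.2], [0.0, 0.0, 1.0]] [[0.304, 0.914, 0.269, 0.235], [-0.953, 0.292, 0.084, -0.501], [-0.002, -0.282, 0.96, 0.374], [0.0, 0.0, 0.0, 1.0]] ['image', 'intrinsics', 'world_from_camera']
{'time_s': 0.15, 'q': [-84.643, 21.833, 74.37, 0.001, 83.856, -12.335], 'qvel': [0.018, -0.142, -0.212, -0.027, 0.062, 0.012], 'joint_efforts': [0.001, -44.863, -23.134, -0.0, 0.004, -0.0], 'position': [0.167, -0.524, 0.231], 'tool_rot': [[0.953, 0.304, -0.0], [0.304, -0.953, 0.001], [0.0, -0.001, -1.0]], 'ft_force': [0.795, -0.165, -0.066], 'wrist_torque': [-0.008, 0.029, -0.009], 'grip_width': 0.085} -0.0187
```

View pics/scene0.png

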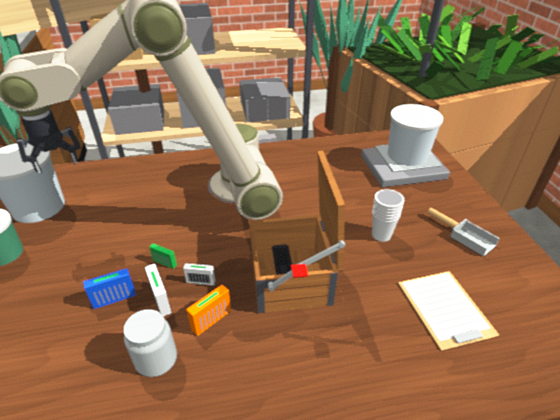

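View pics/top0.png

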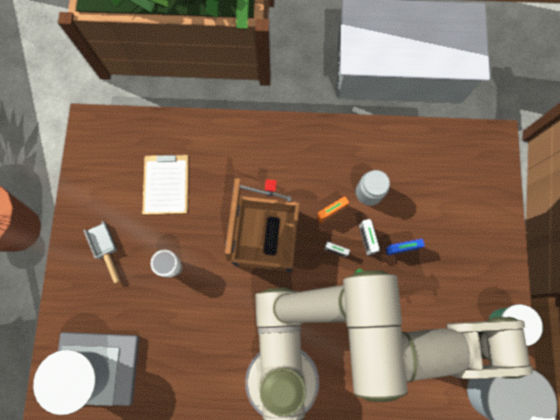

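View pics/wrist0.png

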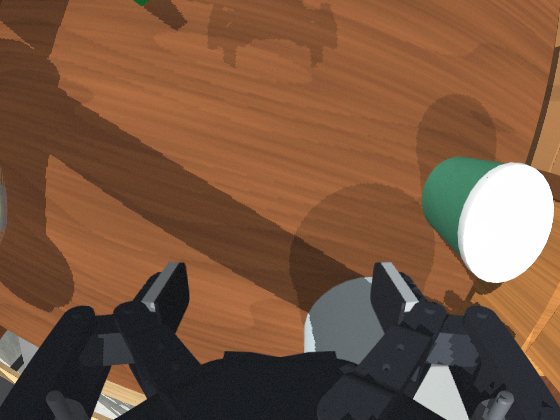

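The scene has five cassettes. The blue (110,290), green (163,257) and orange (209,310) ones are excluded. The two white ones are at (157,290), which looks large, and (200,275), which looks small. I'll confirm with enlarged crops.

Run:
```python
import cv2
a=cv2.imread("pics/scene0.png");b=cv2.imread("pics/top0.png")
cv2.imwrite("pics/c1.png",cv2.resize(a[230:380,70:270],None,fx=4,fy=4,interpolation=cv2.INTER_CUBIC))
cv2.imwrite("pics/c2.png",cv2.resize(b[160:290,310:440],None,fx=4.5,fy=4.5,interpolation=cv2.INTER_CUBIC))
cv2.imwrite("pics/c3.png",cv2.resize(a[145:320,240:360],None,fx=3.4,fy=3.4,interpolation=cv2.INTER_CUBIC)[:600])
cv2.imwrite("pics/c4.png",cv2.resize(b[165:285,215:315],None,fx=5,fy=5,interpolation=cv2.INTER_CUBIC))
```

```text
(no output)
```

View pics/c1.png

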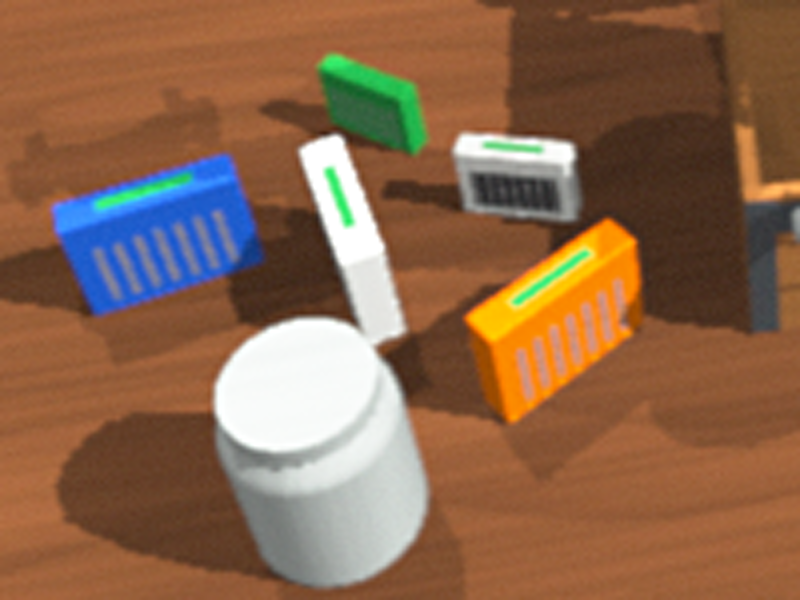

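View pics/c2.png

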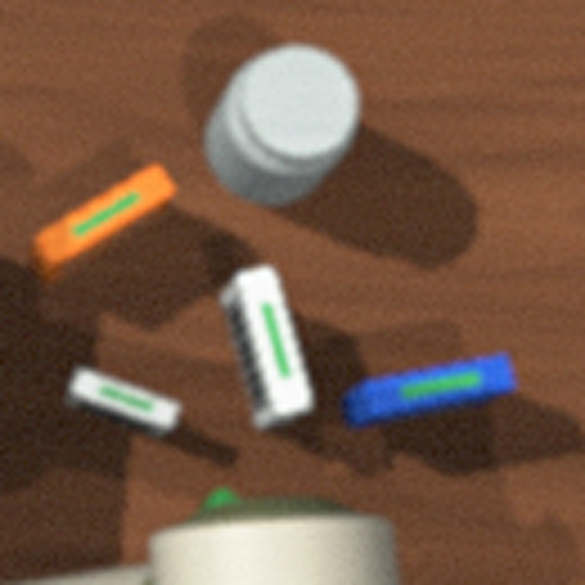

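View pics/c3.png

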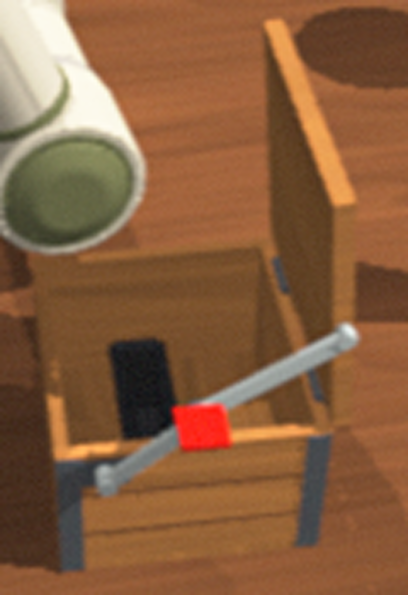

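View pics/c4.png

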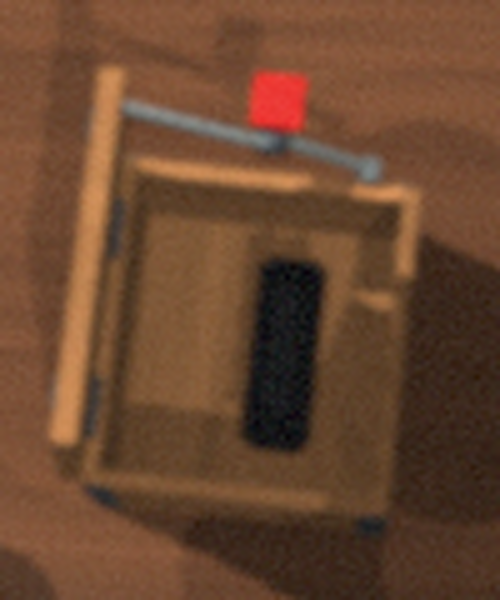

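The crops confirm it: the white cassette at top (369,237) / scene (157,290) is clearly larger than the one at top (337,249). Next I'll fit the bin and cassette poses from the corners in both views.

```bash
cat > h.py <<'E'
import cv2,numpy as np
from scipy.optimize import least_squares
def proj(d,P):
    P=np.atleast_2d(P);T=np.linalg.inv(d["world_from_camera"]);c=P@T[:3,:3].T+T[:3,3]
    p=np.c_[c[:,0],-c[:,1],-c[:,2]];K=np.asarray(d["intrinsics"])
    q=p@K.T; return q[:,:2]/q[:,2:]
def projw(d,P):
    P=np.atleast_2d(P);T=np.linalg.inv(d["world_from_camera"]);c=P@T[:3,:3].T+T[:3,3]
    p=np.c_[c[:,0],-c[:,1],-c[:,2]];K=np.asarray(d["intrinsics"])
    r=np.hypot(p[:,0],p[:,1]);th=np.arctan2(r,p[:,2]);s=K[0,0]*th/r
    return np.c_[K[0,2]+s*p[:,0],K[1,2]+s*p[:,1]]
def W(pose,L):
    L=np.atleast_2d(np.asarray(L,float));c,s=np.cos(pose[2]),np.sin(pose[2])
    return np.c_[pose[0]+c*L[:,0]-s*L[:,1],pose[1]+s*L[:,0]+c*L[:,1],L[:,2]]
def box(x,y,z0,z1):
    return np.array([[a*x/2,b*y/2,z] for z in(z0,z1) for a,b in((1,1),(1,-1),(-1,-1),(-1,1))])
def drawbox(im,pts,col,f=1):
    p=(pts*f*16).astype(int)
    for i in range(4):
        for a,b in((i,(i+1)%4),(i+4,(i+1)%4+4),(i,i+4)):
            cv2.line(im,tuple(map(int,p[a])),tuple(map(int,p[b])),col,1,cv2.LINE_AA,4)
E
python3 - <<'E'
from h import *
from rig import env
D={n:env.get_image(n) for n in("scene","top")}
def fit(obs,x0):
    def r(x): return np.concatenate([(proj(D[n],W(x[:3],[L]))[0]-p)for n,L,p in obs])
    s=least_squares(r,x0,loss="soft_l1"); print(np.round(s.x,4),np.round(r(s.x).reshape(-1,2),1).tolist()); return s.x
B=.11;C=.1
c4=lambda x,y:(215+x/5-.4,165+y/5-.4); c3=lambda x,y:(240+x/3.4-.35,145+y/3.4-.35)
c2=lambda x,y:(310+x/4.5-.4,160+y/4.5-.4); c1=lambda x,y:(70+x/4-.4,230+y/4-.4)
b=fit([("top",(B,C,.13),c4(133,160)),("top",(B,-C,.13),c4(415,190)),("top",(-B,-C,.13),c4(388,518)),("top",(-B,C,.13),c4(92,485)),
("scene",(B,-C,.13),c3(58,460)),("scene",(B,C,.13),c3(330,435)),("scene",(B,-C,0),c3(65,570)),("scene",(B,C,0),c3(300,545))],[.45,0,0])
X=.055;Y=.013
# local: cassette x roughly along world x
c=fit([("top",(X,Y,.085),c2(238,272)),("top",(X,-Y,.085),c2(272,267)),("top",(-X,-Y,.085),c2(312,405)),("top",(-X,Y,.085),c2(270,415)),
("scene",(-X,-Y,.085),c1(300,148)),("scene",(-X,Y,.085),c1(340,137)),("scene",(X,Y,.085),c1(383,250)),("scene",(X,-Y,.085),c1(345,262)),("scene",(X,Y,0),c1(403,328)),("scene",(X,-Y,0),c1(368,340))],[.45,-.2,0])
np.save("bin.npy",b);np.save("cas.npy",c)
for n,(u,v,w,h) in(("scene",(70,150,280,210)),("top",(215,150,230,150))):
    f=2.8 if n=="scene" else 3.4
    im=cv2.resize(D[n]["image"][:,:,::-1],None,fx=f,fy=f,interpolation=cv2.INTER_CUBIC)
    g=lambda P:proj(D[n],P)+.5
    drawbox(im,g(W(b,box(.22,.2,0,.13))),(255,255,0),f);drawbox(im,g(W(b,box(.114,.029,.02,.065)+[0,-.02,0])),(0,255,0),f)
    drawbox(im,g(W(c,box(.11,.026,0,.085))),(255,0,255),f)
    cv2.imwrite(f"pics/o_{n}.png",im[int(v*f):int((v+h)*f),int(u*f):int((u+w)*f)])
E
```

```text
[ 0.4839  0.0732 -0.0594] [[-2.2, -0.0], [0.9, -0.2], [0.1, -0.0], [-2.1, 0.3], [-1.4, 0.1], [-0.0, -1.0], [-1.5, 1.0], [4.4, -0.0]]
[ 0.4941 -0.2807  0.2716] [[-0.3, 0.8], [-0.5, 0.2], [-0.6, 0.7], [1.3, 0.3], [0.1, -0.2], [-0.2, -0.7], [0.1, -0.1], [-0.8, 0.6], [1.0, 1.5], [-0.1, 2.1]]
```

```bash
ls pics
```

```text
c1.png
c2.png
c3.png
c4.png
o_scene.png
o_top.png
scene0.png
top0.png
wrist0.png
```

View pics/o_scene.png

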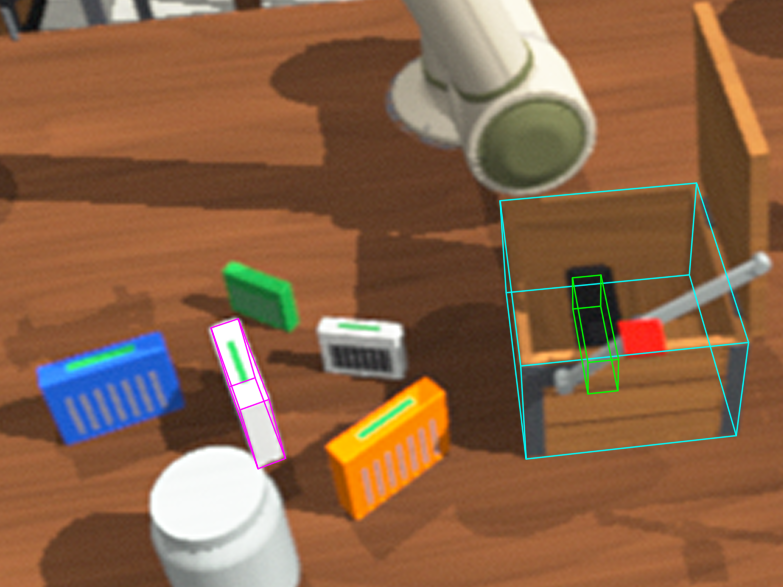

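View pics/o_top.png

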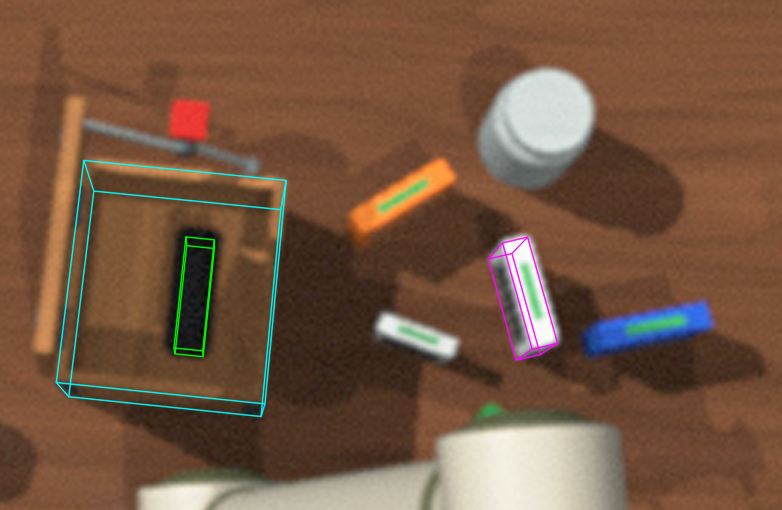

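Request:
apply_moves([
  {"tx": 40, "ty": 30},
  {"tx": 80, "ty": 60},
  {"tx": 115, "ty": 90},
  {"tx": 150, "ty": 120},
  {"tx": 185, "ty": 150},
  {"tx": 220, "ty": 180, "rz": -0.02, "jaw": 0.2},
  {"tx": 255, "ty": 205, "rz": -0.03, "jaw": 0.2},
  {"tx": 290, "ty": 230, "rz": -0.04, "jaw": 0.2},
  {"tx": 310, "ty": 243, "rz": -0.04, "jaw": 0.2},
  {"tx": 310, "ty": 243, "rz": -0.04, "jaw": 0.2},
  {"tx": 310, "ty": 243, "rz": -0.04, "jaw": 0.2},
])

```text
validation failed for argument at $.pl...
```

Run:
```python
from h import *
from rig import env
d=env.get_image("wrist"); im=d["image"][:,:,::-1].copy()
cv2.imwrite("pics/w1.png",im); c=np.load("cas.npy")
drawbox(im,projw(d,W(c,box(.11,.026,0,.085))),(255,0,255))
cv2.imwrite("pics/w1o.png",im); print(env.observe()["grip_width"])
```

```text
0.08542597955526432
```

View pics/w1o.png

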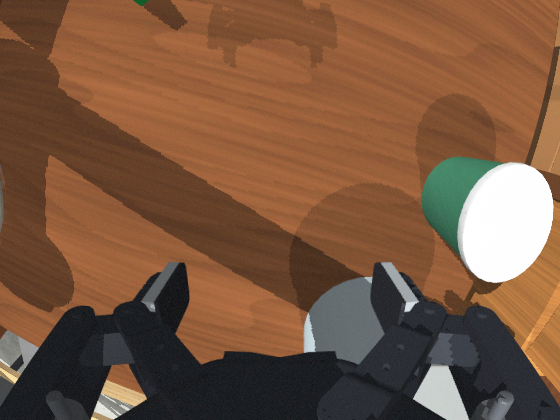

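The call was refused and the picture shows the arm hasn't moved. It may need every field in each row, so I'll resend with all of them.

Request:
apply_moves([
  {"tx": 40, "ty": 30, "tz": 0, "rx": 0, "ry": 0, "rz": 0, "jaw": 1},
  {"tx": 80, "ty": 60, "tz": 0, "rx": 0, "ry": 0, "rz": 0, "jaw": 1},
  {"tx": 115, "ty": 90, "tz": 0, "rx": 0, "ry": 0, "rz": 0, "jaw": 1},
  {"tx": 150, "ty": 120, "tz": 0, "rx": 0, "ry": 0, "rz": 0, "jaw": 1},
  {"tx": 185, "ty": 150, "tz": 0, "rx": 0, "ry": 0, "rz": 0, "jaw": 1},
  {"tx": 220, "ty": 180, "tz": 0, "rx": 0, "ry": 0, "rz": -0.02, "jaw": 0.2},
  {"tx": 255, "ty": 205, "tz": 0, "rx": 0, "ry": 0, "rz": -0.03, "jaw": 0.2},
  {"tx": 290, "ty": 230, "tz": 0, "rx": 0, "ry": 0, "rz": -0.04, "jaw": 0.2},
  {"tx": 310, "ty": 243, "tz": 0, "rx": 0, "ry": 0, "rz": -0.04, "jaw": 0.2},
  {"tx": 310, "ty": 243, "tz": 0, "rx": 0, "ry": 0, "rz": -0.04, "jaw": 0.2},
  {"tx": 310, "ty": 243, "tz": 0, "rx": 0, "ry": 0, "rz": -0.04, "jaw": 0.2},
])

```text
time_s: 1.4
position: [0.477, -0.2808, 0.2309]
tool_rot: [[0.964, 0.266, -0.001], [0.266, -0.964, 0.001], [-0.0, -0.001, -1.0]]
ft_force: [-0.6, -0.2, 0.1]
grip_width: 0.0511
```

Run:
```python
from h import *
from rig import env
d=env.get_image("wrist"); im=d["image"][:,:,::-1].copy()
cv2.imwrite("pics/w2.png",im); c=np.load("cas.npy")
drawbox(im,projw(d,W(c,box(.11,.026,0,.085))),(255,0,255))
cv2.imwrite("pics/w2o.png",im); o=env.observe();print(o["grip_width"],o["position"],o["time_s"],o["ft_force"])
```

```text
0.05107686036196667 [ 0.47661264 -0.281249    0.23099754] 1.45 [-0.67123908  0.88893376  0.66269082]
```

View pics/w2o.png

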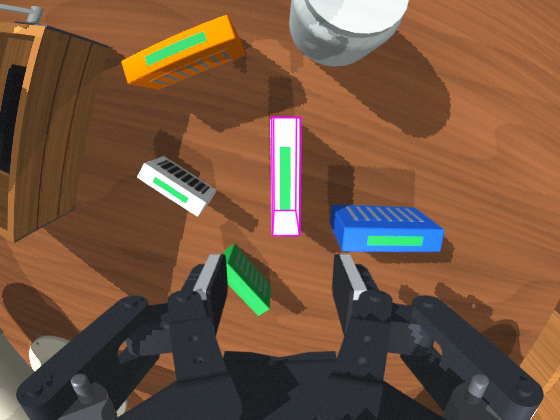

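The overlay sits within 1–2 px of the cassette, with its top at rows 118–212, column 285. The neighbours are clear of the fingers, so I'll descend.

Request:
apply_moves([
  {"tx": 17, "ty": 0.5, "tz": -20, "rx": 0, "ry": 0, "rz": 0, "jaw": 0.2},
  {"tx": 17, "ty": 0.5, "tz": -60, "rx": 0, "ry": 0, "rz": 0, "jaw": 0.2},
  {"tx": 17, "ty": 0.5, "tz": -100, "rx": 0, "ry": 0, "rz": 0, "jaw": 0.2},
  {"tx": 17, "ty": 0.5, "tz": -130, "rx": 0, "ry": 0, "rz": 0, "jaw": 0.2},
  {"tx": 17, "ty": 0.5, "tz": -155, "rx": 0, "ry": 0, "rz": 0, "jaw": 0.2},
  {"tx": 17, "ty": 0.5, "tz": -173, "rx": 0, "ry": 0, "rz": 0, "jaw": 0.2},
  {"tx": 17, "ty": 0.5, "tz": -173, "rx": 0, "ry": 0, "rz": 0, "jaw": 0.2},
  {"tx": 17, "ty": 0.5, "tz": -173, "rx": 0, "ry": 0, "rz": 0, "jaw": -0.2},
  {"tx": 17, "ty": 0.5, "tz": -173, "rx": 0, "ry": 0, "rz": 0, "jaw": -0.6},
  {"tx": 17, "ty": 0.5, "tz": -173, "rx": 0, "ry": 0, "rz": 0, "jaw": -1},
  {"tx": 17, "ty": 0.5, "tz": -173, "rx": 0, "ry": 0, "rz": 0, "jaw": -1},
  {"tx": 17, "ty": 0.5, "tz": -173, "rx": 0, "ry": 0, "rz": 0, "jaw": -1},
], grip_force=50)

```text
time_s: 2.65
position: [0.4939, -0.2814, 0.0594]
tool_rot: [[0.964, 0.265, 0.001], [0.265, -0.964, -0.002], [0.0, 0.002, -1.0]]
ft_force: [-2.5, 0.2, 6.4]
grip_width: 0.025
```

Request:
apply_moves([
  {"tx": 0, "ty": 0, "tz": 15, "rx": 0, "ry": 0, "rz": 0, "jaw": -1},
  {"tx": 0, "ty": 0, "tz": 50, "rx": 0, "ry": 0, "rz": 0, "jaw": -1},
  {"tx": 0, "ty": 0, "tz": 90, "rx": 0, "ry": 0, "rz": 0, "jaw": -1},
  {"tx": 0, "ty": 0, "tz": 135, "rx": 0, "ry": 0, "rz": 0, "jaw": -1},
  {"tx": 0, "ty": 0, "tz": 175, "rx": 0, "ry": 0, "rz": 0, "jaw": -1},
  {"tx": 0, "ty": 0, "tz": 195, "rx": 0, "ry": 0, "rz": 0, "jaw": -1},
  {"tx": 0, "ty": 0, "tz": 195, "rx": 0, "ry": 0, "rz": 0, "jaw": -1},
  {"tx": 0, "ty": 0, "tz": 195, "rx": 0, "ry": 0, "rz": 0, "jaw": -1},
])

```text
time_s: 3.45
position: [0.4935, -0.281, 0.2534]
tool_rot: [[0.964, 0.265, -0.0], [0.265, -0.964, -0.001], [-0.0, 0.001, -1.0]]
ft_force: [-0.1, 0.5, -2.8]
grip_width: 0.0252
```

Run:
```python
from h import *
from rig import env
for n in("wrist","top","scene"):
    d=env.get_image(n); cv2.imwrite(f"pics/{n}3.png",d["image"][:,:,::-1])
a=cv2.imread("pics/top3.png");cv2.imwrite("pics/c5.png",cv2.resize(a[160:290,215:330],None,fx=5,fy=4.6,interpolation=cv2.INTER_CUBIC))
o=env.observe();print(o["grip_width"],o["position"],o["time_s"],o["ft_force"])
```

```text
0.02528691174777338 [ 0.49343783 -0.28106725  0.25260196] 3.6 [ 1.30700858  0.34356564 -2.16489889]
```

View pics/wrist3.png

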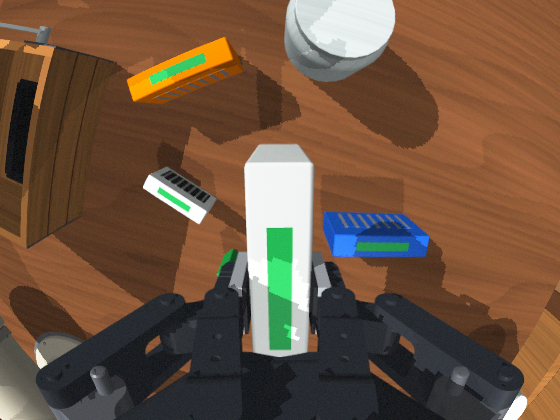

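View pics/scene3.png

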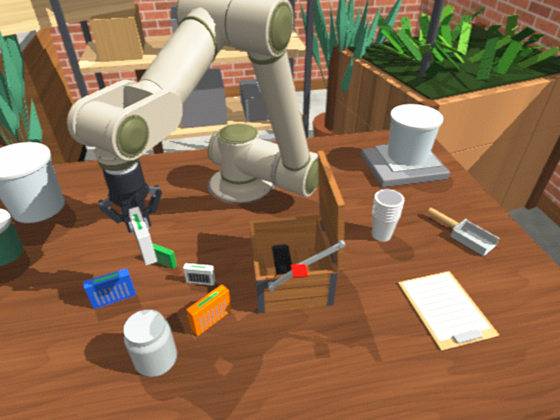

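The cassette is held square, with about 2 N of weight showing. I'll go to a viewpoint over the caddy to refine the bin pose.

Request:
apply_moves([
  {"tx": -10, "ty": 35, "tz": 5, "rx": 0, "ry": 0, "rz": -0.03, "jaw": -1},
  {"tx": -20, "ty": 75, "tz": 10, "rx": 0, "ry": 0, "rz": -0.07, "jaw": -1},
  {"tx": -30, "ty": 115, "tz": 17, "rx": 0, "ry": 0, "rz": -0.11, "jaw": -1},
  {"tx": -42, "ty": 155, "tz": 17, "rx": 0, "ry": 0, "rz": -0.16, "jaw": -1},
  {"tx": -54, "ty": 195, "tz": 17, "rx": 0, "ry": 0, "rz": -0.21, "jaw": -1},
  {"tx": -66, "ty": 235, "tz": 17, "rx": 0, "ry": 0, "rz": -0.26, "jaw": -1},
  {"tx": -78, "ty": 270, "tz": 17, "rx": 0, "ry": 0, "rz": -0.3, "jaw": -1},
  {"tx": -88, "ty": 298, "tz": 17, "rx": 0, "ry": 0, "rz": -0.327, "jaw": -1},
  {"tx": -93, "ty": 311, "tz": 17, "rx": 0, "ry": 0, "rz": -0.327, "jaw": -1},
  {"tx": -93, "ty": 311, "tz": 17, "rx": 0, "ry": 0, "rz": -0.327, "jaw": -1},
  {"tx": -93, "ty": 311, "tz": 17, "rx": 0, "ry": 0, "rz": -0.327, "jaw": -1},
])

```text
time_s: 4.7
position: [0.4008, 0.0294, 0.2693]
tool_rot: [[0.998, -0.058, -0.002], [-0.058, -0.998, 0.001], [-0.002, -0.001, -1.0]]
ft_force: [0.6, -0.5, -2.2]
grip_width: 0.0248
```

Run:
```python
from h import *
from rig import env
d=env.get_image("wrist"); im=d["image"][:,:,::-1].copy()
cv2.imwrite("pics/w4.png",im); b=np.load("bin.npy")
drawbox(im,projw(d,W(b,box(.22,.2,0.02,.13))),(255,255,0))
drawbox(im,projw(d,W(b,box(.114,.029,.02,.065)+[0,-.02,0])),(0,255,0))
cv2.imwrite("pics/w4o.png",cv2.resize(im,None,fx=1.42,fy=1.42)); o=env.observe();print(o["grip_width"],o["position"],o["time_s"],o["ft_force"])
```

```text
0.025304405055403947 [0.40089772 0.02910493 0.26925547] 4.75 [ 0.56955989 -0.75070918 -2.28820095]
```

View pics/w4o.png

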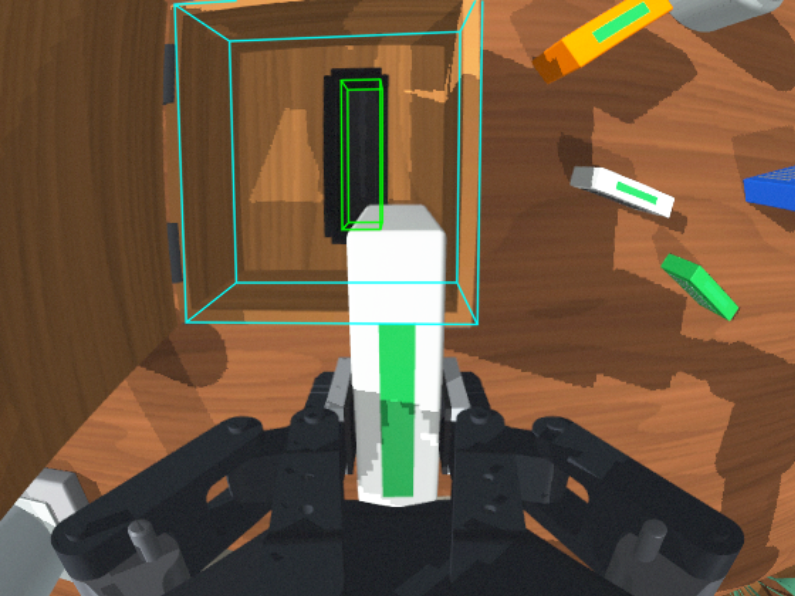

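View pics/w4.png

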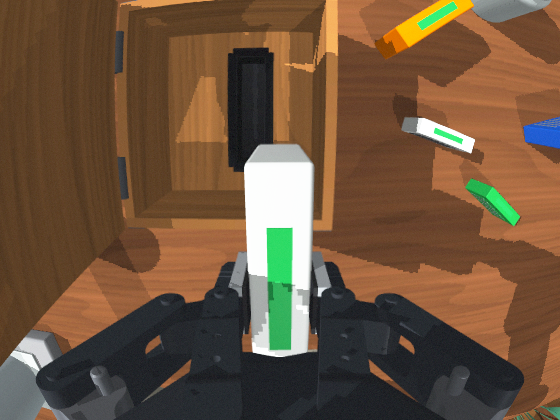

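Run:
```python
import cv2
a=cv2.imread("pics/w4.png")
cv2.imwrite("pics/c6.png",cv2.resize(a[0:240,100:360],None,fx=3,fy=2.5,interpolation=cv2.INTER_CUBIC))
```

```text
(no output)
```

View pics/c6.png

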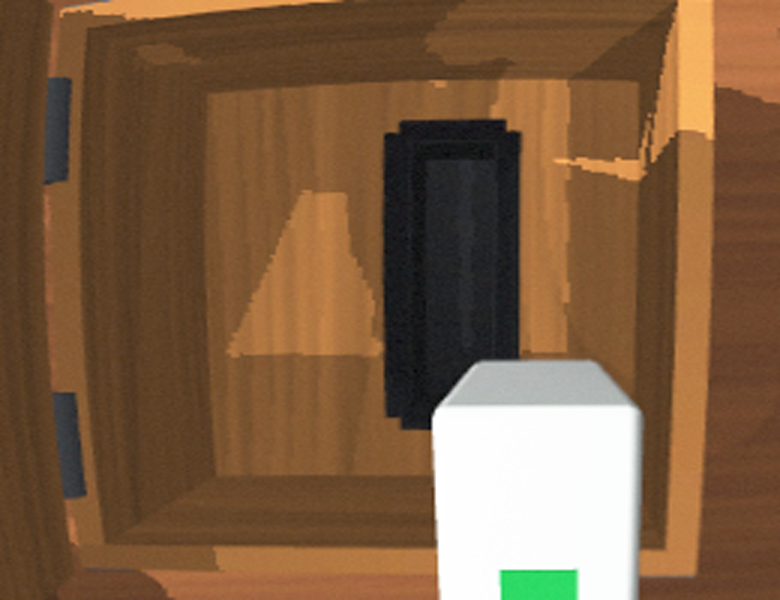

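Run:
```python
from h import *
from rig import env
d=env.get_image("wrist"); t=env.get_image("top"); s=env.get_image("scene")
P=lambda x,y:np.array((100+x/3-.33,y/2.5-.3))
z=.13
obs=[((-.11,-.1,z),P(696,577)),((-.11,.1,z),P(75,570)),((-.1,-.09,z),P(666,550)),((-.1,.09,z),P(105,545)),((.1,.09,z),P(86,30))]
def r(x):
    o=[projw(d,W(x,[L]))[0]-p for L,p in obs]
    hx,hy=x[3:5]
    # lip edges: right x=521 at local (+-..), left, top, bottom
    def e(L,p,k): return projw(d,W(x,[L]))[0][k]-p[k]
    ed=[e((.02,-.02-hy,.071),P(521,200),0),e((.02,-.02+hy,.071),P(384,200),0),e((hx,-.02,.071),P(455,120),1),e((-hx,-.01,.071),P(420,430),1)]
    ed+=[e((.0,-.1,z),P(712,200),0) if 0 else 0]
    return np.concatenate(o+[ed])
f=least_squares(r,[.484,.08,-.06,.063,.02],loss="soft_l1")
print(np.round(f.x,4),np.round(r(f.x),1).tolist())
b=f.x[:3];np.save("bin.npy",b)
print("seat",W(b,[0,-.02,.02]))
im=d["image"][:,:,::-1].copy()
drawbox(im,projw(d,W(b,box(.22,.2,0.0,.13))),(255,255,0))
drawbox(im,projw(d,W(b,box(.114,.029,.02,.065)+[0,-.02,0])),(0,255,0))
cv2.imwrite("pics/w5o.png",cv2.resize(im[:260,80:380],None,fx=2.3,fy=2.3,interpolation=cv2.INTER_CUBIC))
im=s["image"][:,:,::-1].copy();im=cv2.resize(im,None,fx=4,fy=4,interpolation=cv2.INTER_CUBIC)
drawbox(im,proj(s,W(b,box(.22,.2,0.0,.13)))+.5,(255,255,0),4)
drawbox(im,proj(s,W(b,box(.114,.029,.02,.065)+[0,-.02,0]))+.5,(0,255,0),4)
cv2.imwrite("pics/s5o.png",im[560:1300,900:1460][:600])
```

```text
[ 0.4828  0.0762 -0.0668  0.0661  0.0238] [-0.3, -0.3, 2.7, -0.5, -0.4, 0.2, 0.2, 0.1, 0.4, -0.1, -0.4, -0.4, 0.2, 0.2, 0.0]
seat [[0.48145775 0.05628591 0.02      ]]
```

View pics/w5o.png

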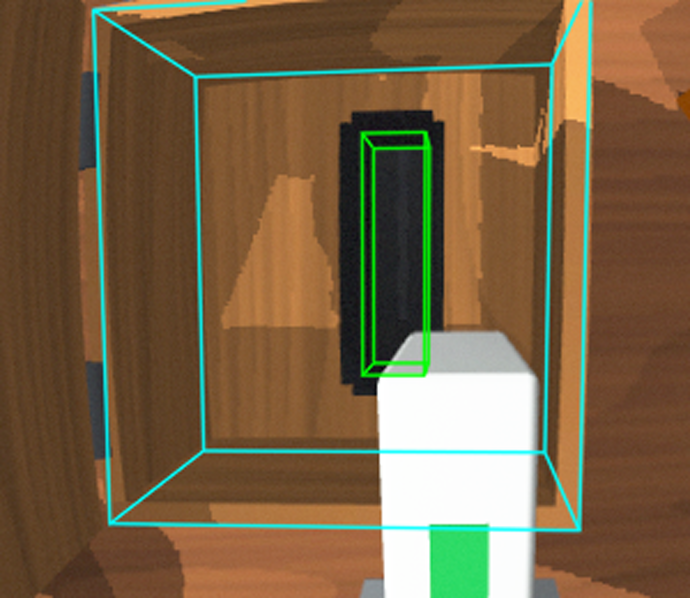

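View pics/s5o.png

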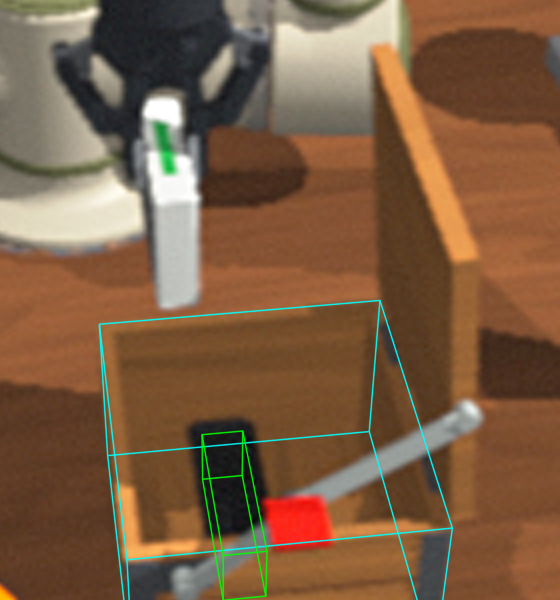

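Run:
```python
from h import *
from rig import env
d=env.get_image("wrist");o=env.observe()
R=o["tool_rot"];p=o["position"];yaw=np.arctan2(R[1,0],R[0,0]);print(p,yaw)
b=box(.11,.026,p[2]-.0594,p[2]+.0256)
q=projw(d,W([p[0],p[1],yaw],b)); print(np.round((q+.33-[100,0])*[3,2.5],0))
```

```text
[0.40076829 0.0292112  0.26942306] -0.05964821823357756
[[481. 357.]
 [607. 358.]
 [597. 745.]
 [490. 745.]
 [440. 404.]
 [653. 404.]
 [621. 959.]
 [467. 959.]]
```

Request:
apply_moves([
  {"tx": 25, "ty": 8, "tz": 0, "rx": 0, "ry": 0, "rz": -0.007, "jaw": -1},
  {"tx": 55, "ty": 18, "tz": 0, "rx": 0, "ry": 0, "rz": -0.007, "jaw": -1},
  {"tx": 80, "ty": 26, "tz": 0, "rx": 0, "ry": 0, "rz": -0.007, "jaw": -1},
  {"tx": 81, "ty": 26, "tz": 0, "rx": 0, "ry": 0, "rz": -0.007, "jaw": -1},
  {"tx": 81, "ty": 26, "tz": -30, "rx": 0, "ry": 0, "rz": -0.007, "jaw": -1},
  {"tx": 81, "ty": 26, "tz": -70, "rx": 0, "ry": 0, "rz": -0.007, "jaw": -1},
  {"tx": 81, "ty": 26, "tz": -105, "rx": 0, "ry": 0, "rz": -0.007, "jaw": -1},
  {"tx": 81, "ty": 26, "tz": -128, "rx": 0, "ry": 0, "rz": -0.007, "jaw": -1},
  {"tx": 81, "ty": 26, "tz": -130, "rx": 0, "ry": 0, "rz": -0.007, "jaw": -1},
  {"tx": 81, "ty": 26, "tz": -130, "rx": 0, "ry": 0, "rz": -0.007, "jaw": -1},
])

```text
time_s: 5.95
position: [0.4819, 0.0548, 0.1399]
tool_rot: [[0.998, -0.067, -0.002], [-0.067, -0.998, 0.001], [-0.002, -0.001, -1.0]]
ft_force: [0.4, 0.3, -0.5]
grip_width: 0.0254
```

Run:
```python
from h import *
from rig import env
d=env.get_image("wrist"); s=env.get_image("scene");b=np.load("bin.npy")
cv2.imwrite("pics/w6.png",d["image"][:,:,::-1]);cv2.imwrite("pics/s6.png",cv2.resize(s["image"][150:330,230:370,::-1],None,fx=3.3,fy=3.3,interpolation=cv2.INTER_CUBIC))
print(np.round(projw(d,W(b,np.array([[hx*.065,-.02+hy*.023,.071] for hx in(1,-1) for hy in(1,-1)]))),1))
```

```text
[[243.5 127.2]
 [314.4 127.2]
 [249.1 302.5]
 [309.  302.5]]
```

View pics/w6.png

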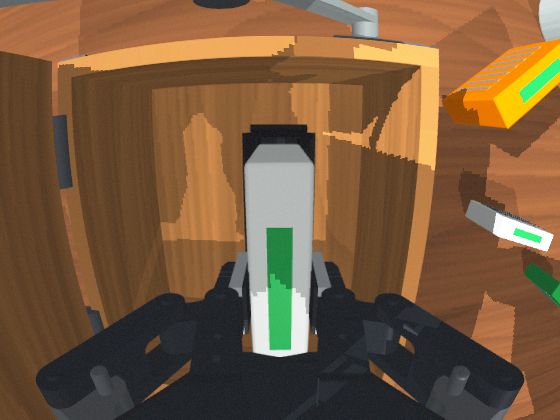

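View pics/s6.png

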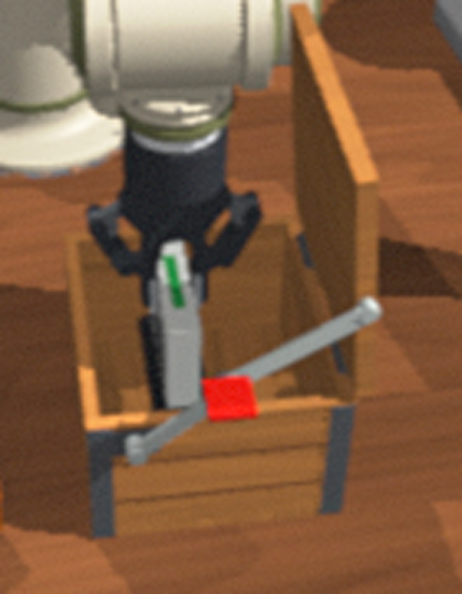

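The cassette's bottom edge (about columns 258–303) is centred on the lip (243–315), so I'll insert it slowly.

Request:
apply_moves([
  {"tx": 0, "ty": 0, "tz": -6, "rx": 0, "ry": 0, "rz": 0, "jaw": -1},
  {"tx": 0, "ty": 0, "tz": -12, "rx": 0, "ry": 0, "rz": 0, "jaw": -1},
  {"tx": 0, "ty": 0, "tz": -18, "rx": 0, "ry": 0, "rz": 0, "jaw": -1},
  {"tx": 0, "ty": 0, "tz": -23, "rx": 0, "ry": 0, "rz": 0, "jaw": -1},
  {"tx": 0, "ty": 0, "tz": -28, "rx": 0, "ry": 0, "rz": 0, "jaw": -1},
  {"tx": 0, "ty": 0, "tz": -28, "rx": 0, "ry": 0, "rz": 0, "jaw": -1},
])

```text
time_s: 6.65
position: [0.4821, 0.055, 0.1121]
tool_rot: [[0.998, -0.067, -0.001], [-0.067, -0.998, 0.001], [-0.001, -0.001, -1.0]]
ft_force: [0.5, 0.6, -2.4]
grip_width: 0.0257
```

Request:
apply_moves([
  {"tx": 0, "ty": 0, "tz": -6, "rx": 0, "ry": 0, "rz": 0, "jaw": -1},
  {"tx": 0, "ty": 0, "tz": -12, "rx": 0, "ry": 0, "rz": 0, "jaw": -1},
  {"tx": 0, "ty": 0, "tz": -18, "rx": 0, "ry": 0, "rz": 0, "jaw": -1},
  {"tx": 0, "ty": 0, "tz": -24, "rx": 0, "ry": 0, "rz": 0, "jaw": -1},
  {"tx": 0, "ty": 0, "tz": -28, "rx": 0, "ry": 0, "rz": 0, "jaw": -1},
  {"tx": 0, "ty": 0, "tz": -31, "rx": 0, "ry": 0, "rz": 0, "jaw": -1},
  {"tx": 0, "ty": 0, "tz": -31, "rx": 0, "ry": 0, "rz": 0, "jaw": -1},
])

```text
time_s: 7.35
position: [0.482, 0.055, 0.0807]
tool_rot: [[0.998, -0.067, -0.001], [-0.067, -0.998, 0.001], [-0.001, -0.001, -1.0]]
ft_force: [0.6, -0.2, -1.7]
grip_width: 0.0251
```

Request:
apply_moves([
  {"tx": 0, "ty": 0, "tz": -2, "rx": 0, "ry": 0, "rz": 0, "jaw": -1},
  {"tx": 0, "ty": 0, "tz": -3, "rx": 0, "ry": 0, "rz": 0, "jaw": -1},
  {"tx": 0, "ty": 0, "tz": -3, "rx": 0, "ry": 0, "rz": 0, "jaw": -1},
])

```text
time_s: 7.65
position: [0.4823, 0.0551, 0.0794]
tool_rot: [[0.998, -0.067, 0.001], [-0.067, -0.998, 0.001], [0.001, -0.001, -1.0]]
ft_force: [-5.6, 0.4, 16.5]
grip_width: 0.0253
```

There's firm contact at TCP z 0.0794, which is exactly the height expected when home. I'll release and rise.

Request:
apply_moves([
  {"tx": 0, "ty": 0, "tz": -1, "rx": 0, "ry": 0, "rz": 0, "jaw": -0.4},
  {"tx": 0, "ty": 0, "tz": 0, "rx": 0, "ry": 0, "rz": 0, "jaw": 0.2},
  {"tx": 0, "ty": 0, "tz": 0, "rx": 0, "ry": 0, "rz": 0, "jaw": 0.2},
  {"tx": 0, "ty": 0, "tz": 0, "rx": 0, "ry": 0, "rz": 0, "jaw": 0.2},
  {"tx": 0, "ty": 0, "tz": 20, "rx": 0, "ry": 0, "rz": 0, "jaw": 0.2},
  {"tx": 0, "ty": 0, "tz": 60, "rx": 0, "ry": 0, "rz": 0, "jaw": 0.2},
  {"tx": 0, "ty": 0, "tz": 100, "rx": 0, "ry": 0, "rz": 0, "jaw": 0.2},
  {"tx": 0, "ty": 0, "tz": 140, "rx": 0, "ry": 0, "rz": 0, "jaw": 0.2},
  {"tx": -25, "ty": -10, "tz": 180, "rx": 0, "ry": 0, "rz": 0, "jaw": -1},
  {"tx": -60, "ty": -20, "tz": 200, "rx": 0, "ry": 0, "rz": 0, "jaw": -1},
  {"tx": -60, "ty": -20, "tz": 200, "rx": 0, "ry": 0, "rz": 0, "jaw": -1},
  {"tx": -60, "ty": -20, "tz": 200, "rx": 0, "ry": 0, "rz": 0, "jaw": -1},
])

```text
time_s: 8.85
position: [0.4222, 0.035, 0.2796]
tool_rot: [[0.998, -0.067, 0.002], [-0.067, -0.998, 0.001], [0.002, -0.001, -1.0]]
ft_force: [1.2, 0.2, -0.8]
grip_width: 0.0002
```

Run:
```python
from h import *
from rig import env
D={n:env.get_image(n) for n in("wrist","scene","top")};b=np.load("bin.npy")
for n,d in D.items():
    im=d["image"][:,:,::-1].copy();cv2.imwrite(f"pics/{n}7.png",im)
    hsv=cv2.cvtColor(im,cv2.COLOR_BGR2HSV);m=((hsv[...,0]<6)|(hsv[...,0]>174))&(hsv[...,1]>190)&(hsv[...,2]>120)
    k,l,st,ce=cv2.connectedComponentsWithStats(m.astype(np.uint8))
    for i in np.argsort(-st[1:,4])[:2]+1: print(n,st[i],ce[i])
d=D["wrist"];im=d["image"][:,:,::-1].copy()
drawbox(im,projw(d,W(b,box(.11,.026,.02,.105)+[0,-.02,0])),(255,0,255))
cv2.imwrite("pics/w7o.png",im);o=env.observe();print(o["position"],o["ft_force"],o["time_s"])
```

```text
scene [292 264  16  14 178] [299.11797753 270.63483146]
top [265 180  11  11  97] [270.21649485 184.77319588]
[0.42266532 0.03518125 0.2784221 ] [ 0.18007933  0.45625428 -0.26413549] 9.0
```

View pics/w7o.png

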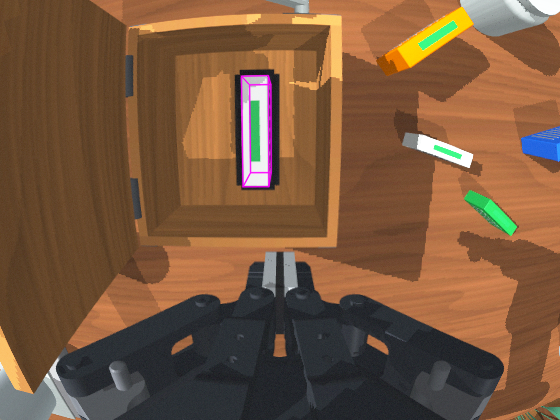

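View pics/scene7.png

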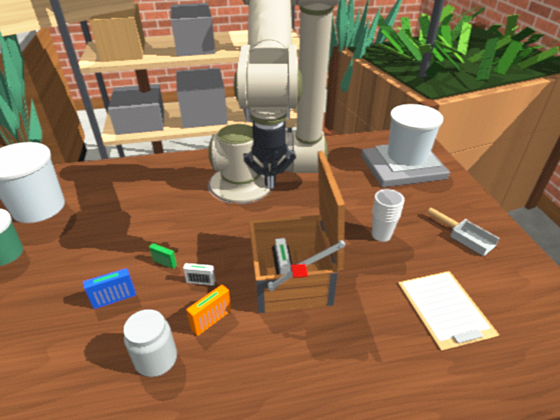

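Run:
```python
from h import *
from rig import env
S=env.get_image("scene");T=env.get_image("top");b=np.load("bin.npy")
ps,pt=np.array([299.1,270.6]),np.array([270.2,184.8])
r=lambda X:np.r_[proj(S,X)[0]-ps,proj(T,X)[0]-pt]
f=least_squares(r,[.6,.07,.17]);print(f.x,f.fun)
c,s=np.cos(b[2]),np.sin(b[2]);v=f.x[:2]-b[:2];loc=np.r_[c*v[0]+s*v[1],-s*v[0]+c*v[1],f.x[2]];print("local",loc)
g=cv2.imread("pics/scene7.png");h=cv2.imread("pics/top7.png")
cv2.imwrite("pics/c8.png",np.hstack([cv2.resize(g[230:310,260:350],(450,400),interpolation=cv2.INTER_CUBIC),cv2.resize(h[170:220,235:305],(350,250),interpolation=cv2.INTER_CUBIC)]) if 0 else cv2.resize(g[230:310,255:355],None,fx=7,fy=7,interpolation=cv2.INTER_CUBIC))
cv2.imwrite("pics/c9.png",cv2.resize(h[165:215,230:305],None,fx=9,fy=9,interpolation=cv2.INTER_CUBIC))
```

```text
[0.62875052 0.06308112 0.18671034] [-0.14264538  0.01037116 -0.19847032 -0.04693937]
local [ 0.14651068 -0.00338813  0.18671034]
```

View pics/c8.png

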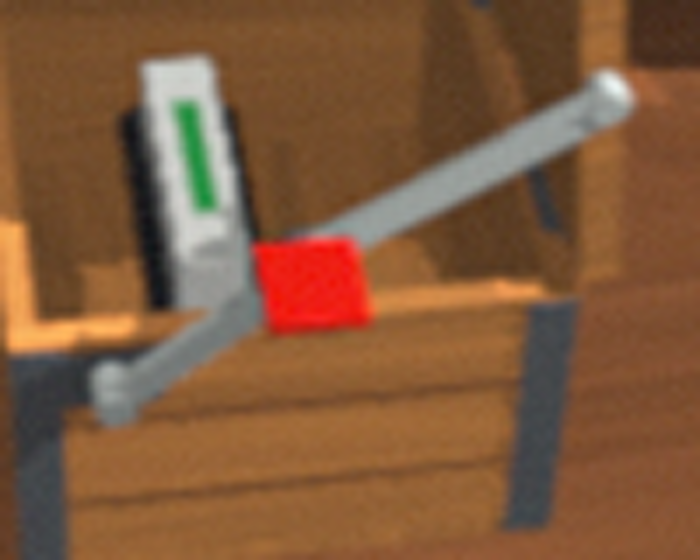

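View pics/c9.png

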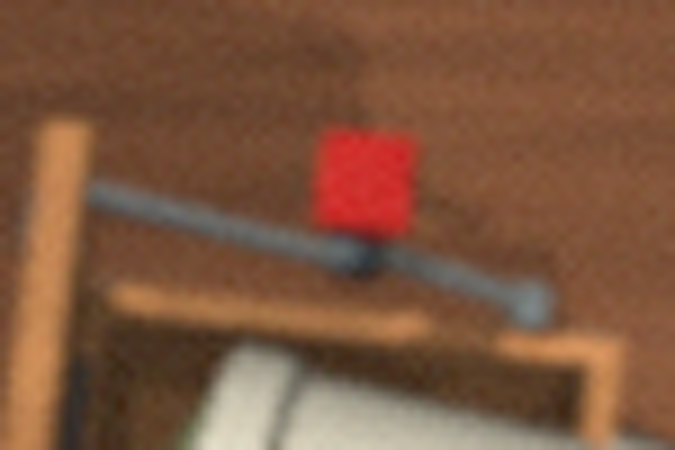

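Run:
```python
from h import *
from rig import env
S=env.get_image("scene");b=np.load("bin.npy")
# pixel checks: foot and knuckle, predicted
for L in([.12,-.07,.115],[.13,-.07,.115],[.12,-.003,.167],[.1465,-.003,.187],[.12,.093,.23],[.12,.093,.24]): print(L,np.round(proj(S,W(b,[L]))[0],1))
start=W(b,[.15,.002,.191])[0];print("contact",start)
foot=np.array([-.070,.115]);q=np.array([.002,.191])-foot
for k in range(0,10):
    a=-.05*k;R=np.array([[np.cos(a),-np.sin(a)],[np.sin(a),np.cos(a)]]);p=foot+R@q
    w=W(b,[.15,p[0],p[1]])[0]-start; print(k,a,np.round(w*1000,1),"rotvec",np.round(a*np.array([np.cos(b[2]),np.sin(b[2])]),3))
print("axis",np.cos(b[2]),np.sin(b[2]),env.observe()["position"])
```

```text
[0.12, -0.07, 0.115] [269.1 285.4]
[0.13, -0.07, 0.115] [269.5 288.5]
[0.12, -0.003, 0.167] [297. 268.]
[0.1465, -0.003, 0.187] [299.1 270.5]
[0.12, 0.093, 0.23] [339.5 245. ]
[0.12, 0.093, 0.24] [339.9 241.8]
contact [0.63259172 0.06822432 0.191     ]
0 -0.0 [0. 0. 0.] rotvec [-0.  0.]
1 -0.05 [ 0.2  3.7 -3.7] rotvec [-0.05   0.003]
2 -0.1 [ 0.5  7.2 -7.6] rotvec [-0.1    0.007]
3 -0.15000000000000002 [  0.7  10.5 -11.6] rotvec [-0.15  0.01]
4 -0.2 [  0.9  13.6 -15.8] rotvec [-0.2    0.013]
5 -0.25 [  1.1  16.5 -20.2] rotvec [-0.249  0.017]
6 -0.30000000000000004 [  1.3  19.2 -24.7] rotvec [-0.299  0.02 ]
7 -0.35000000000000003 [  1.4  21.6 -29.3] rotvec [-0.349  0.023]
8 -0.4 [  1.6  23.9 -34. ] rotvec [-0.399  0.027]
9 -0.45 [  1.7  25.8 -38.9] rotvec [-0.449  0.03 ]
axis 0.9977697230001874 -0.06675013006825693 [0.42258989 0.03516802 0.27859848]
```

The pad triangulates to local (0.1465, -0.003, 0.187) and the predicted stay-foot pixel matches the picture. Both fit the description. Next I'll hover by the pad, tilted away from the lid.

Request:
apply_moves([
  {"tx": 10, "ty": -10, "tz": 0, "rx": 0.05, "ry": 0, "rz": 0, "jaw": -1},
  {"tx": 35, "ty": -20, "tz": 0, "rx": 0.1, "ry": -0.007, "rz": 0, "jaw": -1},
  {"tx": 65, "ty": -25, "tz": 0, "rx": 0.15, "ry": -0.01, "rz": 0, "jaw": -1},
  {"tx": 95, "ty": -25, "tz": 0, "rx": 0.2, "ry": -0.013, "rz": 0, "jaw": -1},
  {"tx": 130, "ty": -20, "tz": 0, "rx": 0.25, "ry": -0.017, "rz": 0, "jaw": -1},
  {"tx": 165, "ty": -10, "tz": -5, "rx": 0.3, "ry": -0.02, "rz": 0, "jaw": -1},
  {"tx": 195, "ty": 5, "tz": -20, "rx": 0.35, "ry": -0.023, "rz": 0, "jaw": -1},
  {"tx": 210, "ty": 20, "tz": -40, "rx": 0.35, "ry": -0.023, "rz": 0, "jaw": -1},
  {"tx": 210, "ty": 25, "tz": -55, "rx": 0.35, "ry": -0.023, "rz": 0, "jaw": -1},
  {"tx": 210, "ty": 25, "tz": -55, "rx": 0.35, "ry": -0.023, "rz": 0, "jaw": -1},
])

```text
time_s: 10.15
position: [0.6321, 0.0611, 0.2204]
tool_rot: [[0.998, -0.063, 0.016], [-0.065, -0.936, 0.345], [-0.007, -0.345, -0.938]]
ft_force: [-0.7, 0.2, 0.2]
grip_width: 0.0005
```

Run:
```python
from h import *
from rig import env
for n in("wrist","scene"):
    cv2.imwrite(f"pics/{n}9.png",env.get_image(n)["image"][:,:,::-1])
a=cv2.imread("pics/scene9.png");cv2.imwrite("pics/c10.png",cv2.resize(a[130:320,230:390],None,fx=3.1,fy=3.1,interpolation=cv2.INTER_CUBIC))
```

```text
(no output)
```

View pics/c10.png

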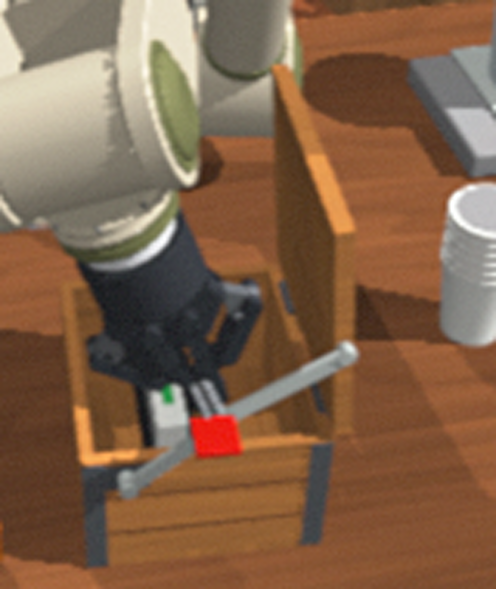

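View pics/wrist9.png

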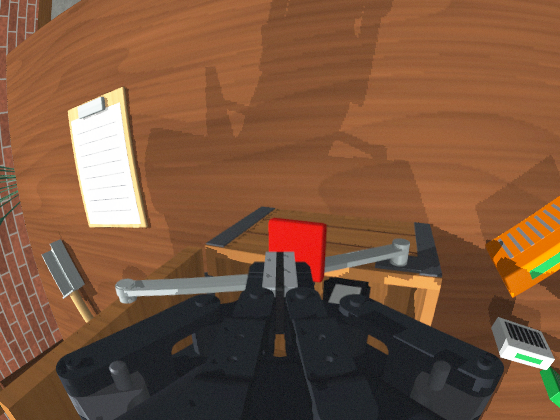

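```bash
python3 - <<'E'
from h import *
from rig import env
d=env.get_image("wrist");s=env.get_image("scene");b=np.load("bin.npy");p=env.observe()["position"]
c=W(b,[.1465,-.003,.187])[0];print(c)
P=W(b,[[.1465+i*.018,-.003+j*.017,.187] for i in(1,-1) for j in(1,-1)])
print(np.round(projw(d,P)),projw(d,[c]),"tcp",projw(d,[p]),proj(s,[p]))
print("contact",projw(d,[[.6326,.0682,.191]]))
E
python3 -c "
import cv2
a=cv2.imread('pics/wrist9.png');cv2.imwrite('pics/c11.png',cv2.resize(a[200:310,230:350],None,fx=5,fy=5,interpolation=cv2.INTER_CUBIC))"
```

```text
[0.62876577 0.0634691  0.187     ]
[[271. 215.]
 [327. 221.]
 [272. 269.]
 [324. 277.]] [[297.94283903 246.51959282]] tcp [[281.87985126 267.53096468]] [[298.45789878 260.44944412]]
contact [[287.91467564 242.37710351]]
```

View pics/c11.png

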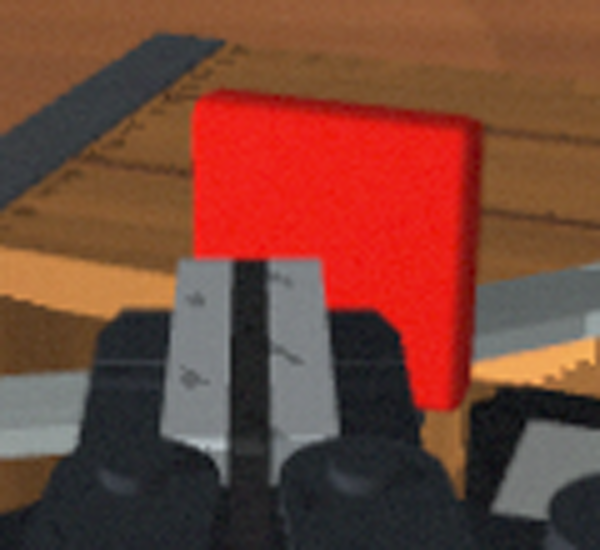

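The predicted pad corners (271–327, 215–277) match the view. I'll go down to contact.

Request:
apply_moves([
  {"tx": 0, "ty": 4, "tz": -8, "rx": 0, "ry": 0, "rz": 0, "jaw": -1},
  {"tx": 0, "ty": 6, "tz": -16, "rx": 0, "ry": 0, "rz": 0, "jaw": -1},
  {"tx": 0, "ty": 7, "tz": -23, "rx": 0, "ry": 0, "rz": 0, "jaw": -1},
  {"tx": 0, "ty": 7, "tz": -28, "rx": 0, "ry": 0, "rz": 0, "jaw": -1},
  {"tx": 0, "ty": 7, "tz": -30, "rx": 0, "ry": 0, "rz": 0, "jaw": -1},
  {"tx": 0, "ty": 7, "tz": -30, "rx": 0, "ry": 0, "rz": 0, "jaw": -1},
])

```text
time_s: 10.95
position: [0.6328, 0.0667, 0.1943]
tool_rot: [[0.998, -0.062, 0.023], [-0.066, -0.937, 0.344], [0.0, -0.344, -0.939]]
ft_force: [-0.9, -0.5, 0.1]
grip_width: -0.0
```

Request:
apply_moves([
  {"tx": 0, "ty": 2, "tz": -6, "rx": 0, "ry": 0, "rz": 0, "jaw": -1},
  {"tx": 0, "ty": 5, "tz": -10, "rx": -0.05, "ry": 0.003, "rz": 0, "jaw": -1},
  {"tx": 0.5, "ty": 9, "tz": -14, "rx": -0.1, "ry": 0.007, "rz": 0, "jaw": -1},
  {"tx": 0.5, "ty": 12, "tz": -18, "rx": -0.15, "ry": 0.01, "rz": 0, "jaw": -1},
  {"tx": 1, "ty": 15, "tz": -22, "rx": -0.2, "ry": 0.013, "rz": 0, "jaw": -1},
  {"tx": 1, "ty": 18, "tz": -27, "rx": -0.25, "ry": 0.017, "rz": 0, "jaw": -1},
  {"tx": 1, "ty": 18, "tz": -27, "rx": -0.25, "ry": 0.017, "rz": 0, "jaw": -1},
])

```text
time_s: 11.65
position: [0.6345, 0.087, 0.1682]
tool_rot: [[0.998, -0.063, 0.01], [-0.064, -0.993, 0.101], [0.003, -0.101, -0.995]]
ft_force: [2.5, 5.2, 3.8]
grip_width: 0.0002
```

Run:
```python
from h import *
from rig import env
for n in("wrist","scene"):
    cv2.imwrite(f"pics/{n}10.png",env.get_image(n)["image"][:,:,::-1])
a=cv2.imread("pics/scene10.png");cv2.imwrite("pics/c12.png",cv2.resize(a[130:320,230:390],None,fx=3.1,fy=3.1,interpolation=cv2.INTER_CUBIC))
```

```text
(no output)
```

View pics/c12.png

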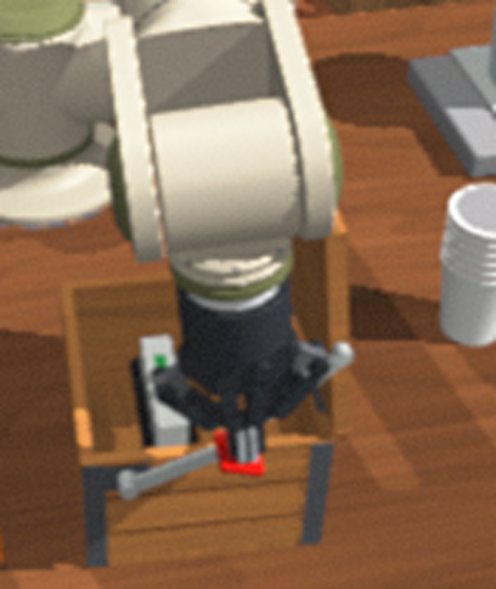

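View pics/wrist10.png

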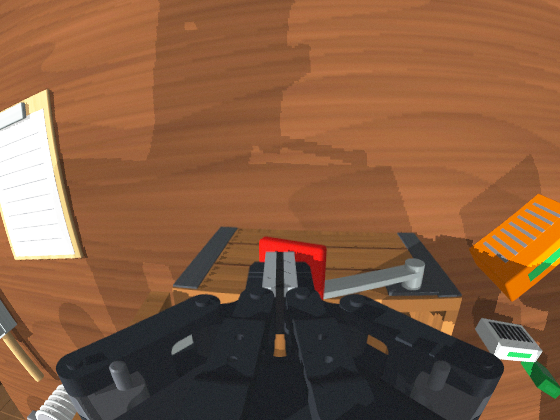

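The knuckle is breaking and the pad is swinging with the tip at about 6 N. I'll follow the arc further.

Request:
apply_moves([
  {"tx": 0, "ty": 2, "tz": -5, "rx": -0.03, "ry": 0.002, "rz": 0, "jaw": -1},
  {"tx": 0, "ty": 4, "tz": -10, "rx": -0.06, "ry": 0.004, "rz": 0, "jaw": -1},
  {"tx": 0, "ty": 6, "tz": -15, "rx": -0.08, "ry": 0.005, "rz": 0, "jaw": -1},
  {"tx": 0, "ty": 8, "tz": -19, "rx": -0.08, "ry": 0.005, "rz": 0, "jaw": -1},
  {"tx": 0, "ty": 8, "tz": -19, "rx": -0.08, "ry": 0.005, "rz": 0, "jaw": -1},
])

```text
time_s: 12.25
position: [0.635, 0.0959, 0.1499]
tool_rot: [[0.998, -0.064, 0.007], [-0.064, -0.998, 0.026], [0.005, -0.026, -1.0]]
ft_force: [1.8, 6.1, 3.9]
grip_width: -0.0001
```

Run:
```python
from h import *
from rig import env
for n in("wrist","scene"):
    cv2.imwrite(f"pics/{n}11.png",env.get_image(n)["image"][:,:,::-1])
a=cv2.imread("pics/scene11.png");cv2.imwrite("pics/c13.png",cv2.resize(a[130:320,230:390],None,fx=3.1,fy=3.1,interpolation=cv2.INTER_CUBIC))
```

```text
(no output)
```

View pics/c13.png

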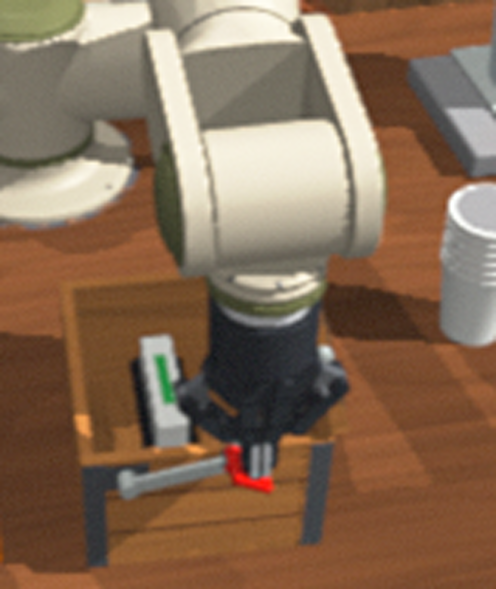

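Request:
apply_moves([
  {"tx": 0, "ty": -4, "tz": 8, "rx": 0, "ry": 0, "rz": 0, "jaw": -1},
  {"tx": 5, "ty": -15, "tz": 25, "rx": 0.05, "ry": 0, "rz": 0, "jaw": -1},
  {"tx": 5, "ty": -35, "tz": 55, "rx": 0.05, "ry": 0, "rz": 0, "jaw": -1},
  {"tx": -10, "ty": -60, "tz": 90, "rx": 0.03, "ry": 0, "rz": 0, "jaw": -1},
  {"tx": -40, "ty": -85, "tz": 130, "rx": 0, "ry": 0, "rz": 0, "jaw": -1},
  {"tx": -70, "ty": -110, "tz": 170, "rx": 0, "ry": 0, "rz": 0, "jaw": -1},
  {"tx": -100, "ty": -130, "tz": 210, "rx": 0, "ry": 0, "rz": 0, "jaw": -1},
  {"tx": -130, "ty": -140, "tz": 250, "rx": 0, "ry": 0, "rz": 0, "jaw": -1},
  {"tx": -150, "ty": -140, "tz": 270, "rx": 0, "ry": 0, "rz": 0, "jaw": -1},
])

```text
time_s: 13.25
position: [0.4835, -0.0454, 0.422]
tool_rot: [[0.998, -0.065, 0.008], [-0.066, -0.998, 0.025], [0.006, -0.026, -1.0]]
ft_force: [-0.2, -0.2, -0.0]
grip_width: -0.0001
```

Run:
```python
from h import *
from rig import env
for n in("top","scene"):
    cv2.imwrite(f"pics/{n}12.png",env.get_image(n)["image"][:,:,::-1])
a=cv2.imread("pics/scene12.png");cv2.imwrite("pics/c14.png",cv2.resize(a[130:320,230:390],None,fx=3.1,fy=3.1,interpolation=cv2.INTER_CUBIC))
s=env.get_image("scene");b=np.load("bin.npy")
for al in(.5,.4,.3,.2,.1,0): print(al,proj(s,W(b,[.12,-.07+.085*np.cos(al),.115+.085*np.sin(al)])))
for ph in(1.48,1.3,1.2,1.1,1.0,.9):print("lid edge outer corner",ph,proj(s,W(b,[.11,.1-.21*np.cos(ph),.13+.21*np.sin(ph)])),proj(s,W(b,[-.11,.1-.21*np.cos(ph),.13+.21*np.sin(ph)])))
```

```text
0.5 [[300.04326985 270.96388906]]
0.4 [[301.4712344  272.99938011]]
0.3 [[302.55690324 275.13753229]]
0.2 [[303.29473363 277.354713  ]]
0.1 [[303.68303136 279.6272209 ]]
0 [[303.72373063 281.93156483]]
lid edge outer corner 1.48 [[337.64197185 205.08408818]] [[317.10132384 151.08635625]]
lid edge outer corner 1.3 [[320.192559   209.02387313]] [[302.42424797 154.46423627]]
lid edge outer corner 1.2 [[310.78185771 212.21850851]] [[294.53641881 157.29003475]]
lid edge outer corner 1.1 [[301.74583841 216.06837409]] [[286.97603603 160.74109812]]
lid edge outer corner 1.0 [[293.20950671 220.50953457]] [[279.84300921 164.76325292]]
lid edge outer corner 0.9 [[285.2851673  225.46878292]] [[273.22754069 169.29372167]]
```

View pics/c14.png

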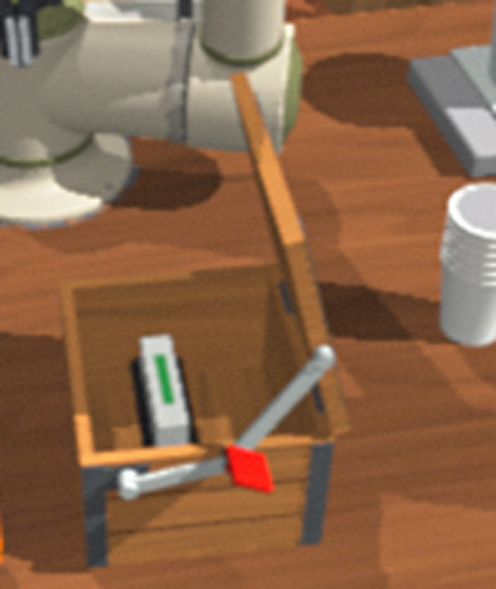

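View pics/top12.png

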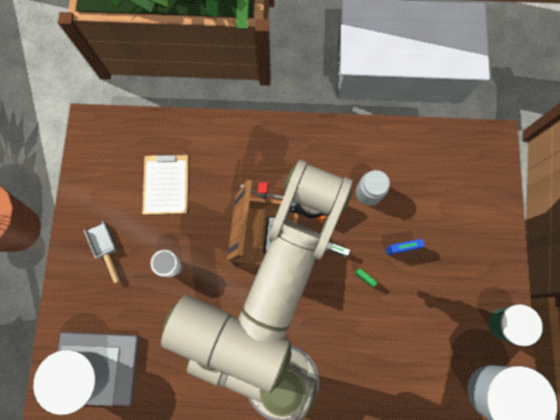

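Run:
```python
from h import *
b=np.load("bin.npy")
for ph in list(np.arange(1.3,-.01,-.1)):
    rho=.185;y=.1-rho*np.cos(ph)+.014*np.sin(ph)+.008;z=.13+rho*np.sin(ph)+.014*np.cos(ph)
    print(round(ph,2),np.round(W(b,[0,y,z])[0]*1000))
```

```text
1.3 [488. 148. 312.]
1.2 [486. 130. 308.]
1.1 [485. 113. 301.]
1.0 [484.  96. 293.]
0.9 [483.  80. 284.]
0.8 [482.  65. 272.]
0.7 [481.  52. 260.]
0.6 [480.  40. 246.]
0.5 [480.  29. 231.]
0.4 [479.  19. 215.]
0.3 [478.  12. 198.]
0.2 [478.   6. 180.]
0.1 [478.   2. 162.]
-0.0 [478.  -1. 144.]
```

Request:
apply_moves([
  {"tx": 0, "ty": 30, "tz": 5, "rx": 0, "ry": 0, "rz": 0, "jaw": -1},
  {"tx": 0, "ty": 75, "tz": 5, "rx": 0, "ry": 0, "rz": 0, "jaw": -1},
  {"tx": 0, "ty": 120, "tz": 5, "rx": 0, "ry": 0, "rz": 0, "jaw": -1},
  {"tx": 0, "ty": 165, "tz": 5, "rx": 0, "ry": 0, "rz": 0, "jaw": -1},
  {"tx": 0, "ty": 205, "tz": 5, "rx": 0, "ry": 0, "rz": 0, "jaw": -1},
  {"tx": 0, "ty": 240, "tz": 5, "rx": 0, "ry": 0, "rz": 0, "jaw": -1},
  {"tx": 0, "ty": 255, "tz": -10, "rx": 0, "ry": 0, "rz": 0, "jaw": -1},
  {"tx": 0, "ty": 255, "tz": -50, "rx": 0, "ry": 0, "rz": 0, "jaw": -1},
  {"tx": 0, "ty": 255, "tz": -90, "rx": 0, "ry": 0, "rz": 0, "jaw": -1},
  {"tx": 0, "ty": 250, "tz": -107, "rx": 0, "ry": 0, "rz": 0, "jaw": -1},
  {"tx": 0, "ty": 250, "tz": -107, "rx": 0, "ry": 0, "rz": 0, "jaw": -1},
])

```text
time_s: 14.5
position: [0.4833, 0.2051, 0.3119]
tool_rot: [[0.998, -0.065, 0.005], [-0.066, -0.998, 0.023], [0.003, -0.023, -1.0]]
ft_force: [0.4, 0.1, 1.1]
grip_width: 0.0001
```

Run:
```python
from h import *
from rig import env
for n in("wrist","scene"):
    cv2.imwrite(f"pics/{n}13.png",env.get_image(n)["image"][:,:,::-1])
```

```text
(no output)
```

View pics/scene13.png

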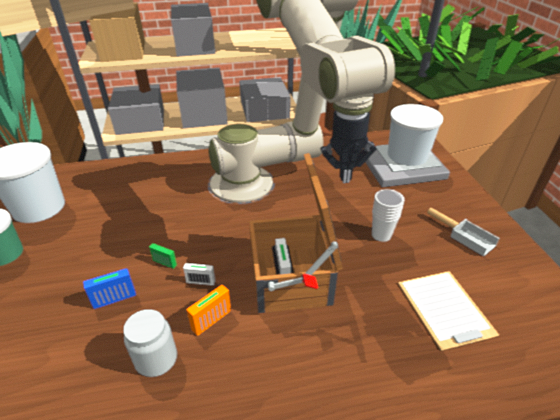

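View pics/wrist13.png

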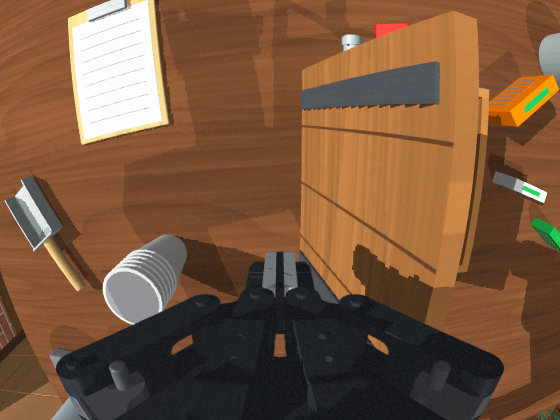

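Request:
apply_moves([
  {"tx": 0, "ty": -25, "tz": 0, "rx": 0, "ry": 0, "rz": 0, "jaw": -1},
  {"tx": 0, "ty": -45, "tz": 0, "rx": 0, "ry": 0, "rz": 0, "jaw": -1},
  {"tx": 0, "ty": -57, "tz": 0, "rx": 0, "ry": 0, "rz": 0, "jaw": -1},
  {"tx": 0, "ty": -66, "tz": -2, "rx": 0, "ry": 0, "rz": 0, "jaw": -1},
  {"tx": 0, "ty": -77, "tz": -5, "rx": 0, "ry": 0, "rz": 0, "jaw": -1},
  {"tx": 0, "ty": -86, "tz": -9, "rx": 0, "ry": 0, "rz": 0, "jaw": -1},
  {"tx": 0, "ty": -95, "tz": -13, "rx": 0, "ry": 0, "rz": 0, "jaw": -1},
  {"tx": 0, "ty": -103, "tz": -17, "rx": 0, "ry": 0, "rz": 0, "jaw": -1},
  {"tx": 0, "ty": -111, "tz": -22, "rx": 0, "ry": 0, "rz": 0, "jaw": -1},
  {"tx": 0, "ty": -111, "tz": -22, "rx": 0, "ry": 0, "rz": 0, "jaw": -1},
])

```text
time_s: 15.6
position: [0.4844, 0.0935, 0.2927]
tool_rot: [[0.998, -0.066, 0.01], [-0.067, -0.998, 0.023], [0.009, -0.024, -1.0]]
ft_force: [-0.1, 0.9, -0.0]
grip_width: 0.0001
```

Run:
```python
from h import *
from rig import env
for n in("wrist","scene"):
    cv2.imwrite(f"pics/{n}14.png",env.get_image(n)["image"][:,:,::-1])
```

```text
(no output)
```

View pics/scene14.png

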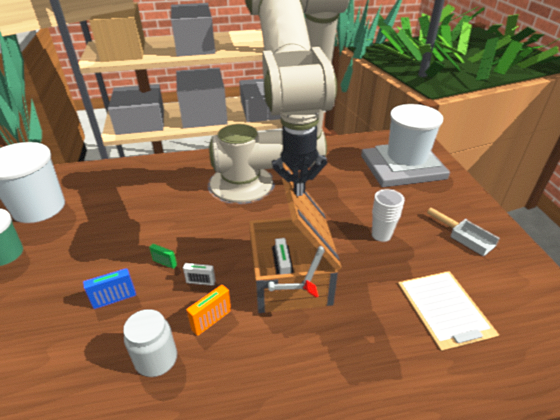

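View pics/wrist14.png

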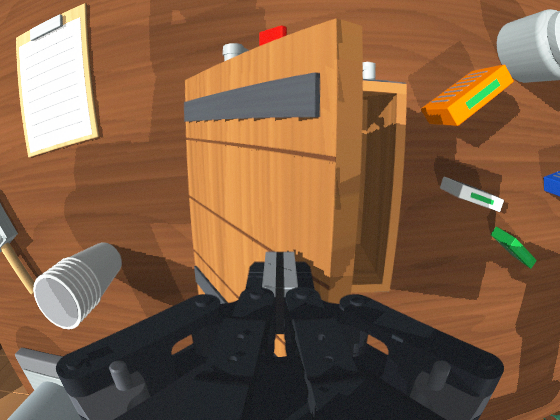

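Request:
apply_moves([
  {"tx": 0, "ty": -8, "tz": -5, "rx": 0, "ry": 0, "rz": 0, "jaw": -1},
  {"tx": 0, "ty": -14, "tz": -10, "rx": 0, "ry": 0, "rz": 0, "jaw": -1},
  {"tx": 0, "ty": -22, "tz": -16, "rx": 0, "ry": 0, "rz": 0, "jaw": -1},
  {"tx": 0, "ty": -29, "tz": -22, "rx": 0, "ry": 0, "rz": 0, "jaw": -1},
  {"tx": 0, "ty": -36, "tz": -28, "rx": 0, "ry": 0, "rz": 0, "jaw": -1},
  {"tx": 0, "ty": -42, "tz": -34, "rx": 0, "ry": 0, "rz": 0, "jaw": -1},
  {"tx": 0, "ty": -48, "tz": -41, "rx": 0, "ry": 0, "rz": 0, "jaw": -1},
  {"tx": 0, "ty": -54, "tz": -48, "rx": 0, "ry": 0, "rz": 0, "jaw": -1},
  {"tx": 0, "ty": -60, "tz": -55, "rx": 0, "ry": 0, "rz": 0, "jaw": -1},
  {"tx": 0, "ty": -65, "tz": -62, "rx": 0, "ry": 0, "rz": 0, "jaw": -1},
  {"tx": 0, "ty": -70, "tz": -69, "rx": 0, "ry": 0, "rz": 0, "jaw": -1},
  {"tx": 0, "ty": -74, "tz": -75, "rx": 0, "ry": 0, "rz": 0, "jaw": -1},
])

```text
time_s: 16.9
position: [0.4845, 0.0199, 0.2175]
tool_rot: [[0.998, -0.066, 0.011], [-0.066, -0.998, 0.024], [0.009, -0.024, -1.0]]
ft_force: [-0.2, 1.3, 1.0]
grip_width: 0.0001
```

Request:
apply_moves([
  {"tx": 0, "ty": -2, "tz": -5, "rx": 0, "ry": 0, "rz": 0, "jaw": -1},
  {"tx": 0, "ty": -4, "tz": -10, "rx": 0, "ry": 0, "rz": 0, "jaw": -1},
  {"tx": 0, "ty": -6, "tz": -15, "rx": 0, "ry": 0, "rz": 0, "jaw": -1},
  {"tx": 0, "ty": -8, "tz": -20, "rx": 0, "ry": 0, "rz": 0, "jaw": -1},
  {"tx": 0, "ty": -10, "tz": -25, "rx": 0, "ry": 0, "rz": 0, "jaw": -1},
  {"tx": 0, "ty": -11, "tz": -30, "rx": 0, "ry": 0, "rz": 0, "jaw": -1},
  {"tx": 0, "ty": -13, "tz": -35, "rx": 0, "ry": 0, "rz": 0, "jaw": -1},
  {"tx": 0, "ty": -14, "tz": -40, "rx": 0, "ry": 0, "rz": 0, "jaw": -1},
  {"tx": 0, "ty": -16, "tz": -45, "rx": 0, "ry": 0, "rz": 0, "jaw": -1},
  {"tx": 0, "ty": -17, "tz": -50, "rx": 0, "ry": 0, "rz": 0, "jaw": -1},
  {"tx": 0, "ty": -18, "tz": -55, "rx": 0, "ry": 0, "rz": 0, "jaw": -1},
  {"tx": 0, "ty": -19, "tz": -60, "rx": 0, "ry": 0, "rz": 0, "jaw": -1},
])

```text
time_s: 18.1
position: [0.4844, 0.0009, 0.1571]
tool_rot: [[0.998, -0.066, 0.011], [-0.066, -0.998, 0.024], [0.009, -0.025, -1.0]]
ft_force: [0.1, 0.3, 1.9]
grip_width: 0.0001
```

Run:
```python
from h import *
from rig import env
cv2.imwrite("pics/s15.png",cv2.resize(env.get_image("scene")["image"][130:330,220:380,::-1],None,fx=3,fy=3,interpolation=cv2.INTER_CUBIC))
```

```text
(no output)
```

View pics/s15.png

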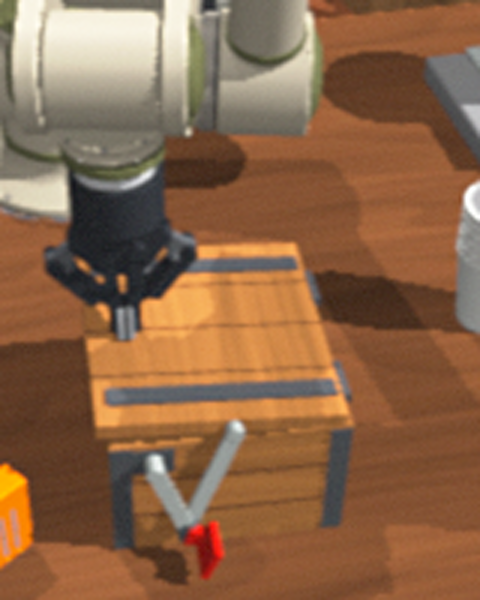

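The lid is nearly flat, so I'll press the last ~13 mm gently.

Request:
apply_moves([
  {"tx": 0, "ty": 0, "tz": -4, "rx": 0, "ry": 0, "rz": 0, "jaw": -1},
  {"tx": 0, "ty": 0, "tz": -8, "rx": 0, "ry": 0, "rz": 0, "jaw": -1},
  {"tx": 0, "ty": 0, "tz": -12, "rx": 0, "ry": 0, "rz": 0, "jaw": -1},
  {"tx": 0, "ty": 0, "tz": -14, "rx": 0, "ry": 0, "rz": 0, "jaw": -1},
  {"tx": 0, "ty": 0, "tz": -14, "rx": 0, "ry": 0, "rz": 0, "jaw": -1},
  {"tx": 0, "ty": 0, "tz": -14, "rx": 0, "ry": 0, "rz": 0, "jaw": -1},
])

```text
time_s: 18.75
position: [0.4844, 0.0006, 0.1439]
tool_rot: [[0.998, -0.066, 0.012], [-0.066, -0.998, 0.023], [0.01, -0.024, -1.0]]
ft_force: [-5.0, -1.2, 17.5]
grip_width: 0.0001
```

Firm 17.5 N contact at z 0.1439, where a shut lid should be (0.144). I'll retreat and check.

Request:
apply_moves([
  {"tx": 0, "ty": 0, "tz": 10, "rx": 0, "ry": 0, "rz": 0, "jaw": -1},
  {"tx": 0, "ty": -10, "tz": 40, "rx": 0, "ry": 0, "rz": 0, "jaw": -1},
  {"tx": -10, "ty": -40, "tz": 80, "rx": 0, "ry": 0, "rz": 0, "jaw": -1},
  {"tx": -30, "ty": -80, "tz": 120, "rx": 0, "ry": 0, "rz": 0, "jaw": -1},
  {"tx": -50, "ty": -120, "tz": 150, "rx": 0, "ry": 0, "rz": 0, "jaw": -1},
  {"tx": -60, "ty": -140, "tz": 160, "rx": 0, "ry": 0, "rz": 0, "jaw": -1},
  {"tx": -60, "ty": -140, "tz": 160, "rx": 0, "ry": 0, "rz": 0, "jaw": -1},
])

```text
time_s: 19.45
position: [0.4239, -0.1424, 0.3064]
tool_rot: [[0.997, -0.07, 0.016], [-0.07, -0.997, 0.02], [0.014, -0.021, -1.0]]
ft_force: [-0.2, -0.7, -0.5]
grip_width: 0.0004
```

Run:
```python
from h import *
from rig import env
s=env.get_image("scene");b=np.load("bin.npy");im=s["image"][:,:,::-1].copy()
cv2.imwrite("pics/s16.png",im)
im=cv2.resize(im[160:330,220:380],None,fx=3.5,fy=3.5,interpolation=cv2.INTER_CUBIC)
for ph,col in((0,(255,255,0)),(.035,(0,0,255))):
    P=[[sx*.11,.1-r*np.cos(ph)+t*np.sin(ph),.13+r*np.sin(ph)+t*np.cos(ph)] for t in(0,.014) for sx,r in((1,0),(1,.21),(-1,.21),(-1,0))]
    drawbox(im,(proj(s,W(b,P))+.5-[220,160])*3.5,col)
cv2.imwrite("pics/s16o.png",im)
o=env.observe();print(o["position"],o["ft_force"],o["time_s"])
```

```text
[ 0.42414117 -0.1406635   0.30482692] [ 0.47070123  0.89734189 -0.01827286] 19.5
```

View pics/s16o.png

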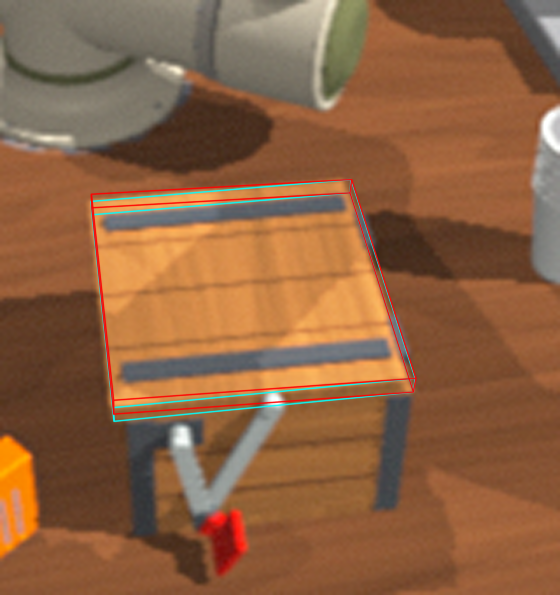

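View pics/s16.png

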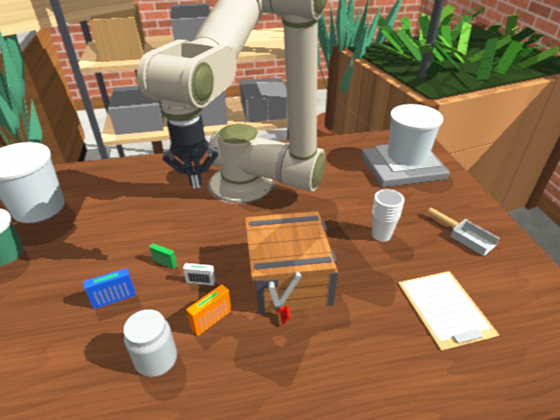

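Run:
```python
import cv2,numpy as np
from h import *
from rig import env
s=env.get_image("scene");b=np.load("bin.npy")
im=cv2.resize(s["image"][260:300,240:300,::-1],None,fx=12,fy=12,interpolation=cv2.INTER_CUBIC)
for ph,c in((0,(255,255,0)),(.035,(0,0,255)),(.07,(0,255,0))):
    for t in(0,.014):
        p=(proj(s,W(b,[.11,.1-.21*np.cos(ph)+t*np.sin(ph),.13+.21*np.sin(ph)+t*np.cos(ph)]))[0]+.5-[240,260])*12
        cv2.circle(im,tuple(map(int,p)),4,c,1)
cv2.imwrite("pics/c17.png",im)
```

```text
(no output)
```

View pics/c17.png

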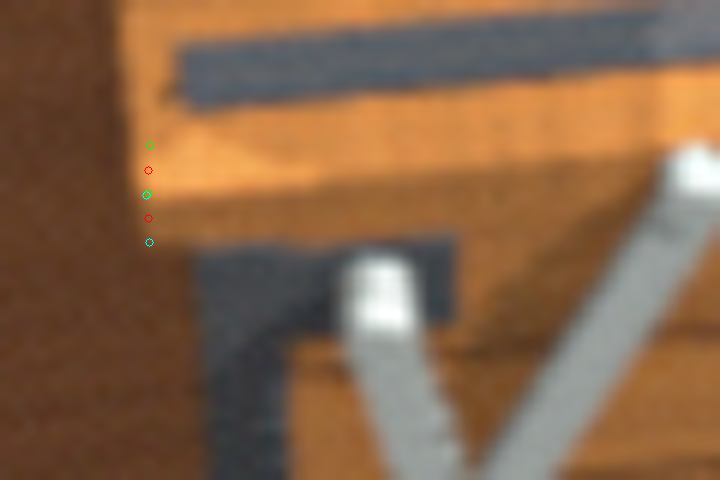

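The lid's corners, at crop rows about 200 and 245, coincide with the φ=0 prediction, so the lid is flat. Handing in.

```bash
python3 -c "
from rig import env
print(env.close_job())"
```

```text
the job is handed in; nothing more can be done
None
```

I slid the large white cassette into the holder, broke the lid stay by following the red pad's swing, and lowered the lid until it was shut. I then backed the arm off and handed the job in at about 19.5 s. No verdict was reported.

- **Cassette:** it met the holder floor at TCP z 0.0794 m, the height expected when home. The wrist image afterwards matched the home position to about 1 mm. I could not see it again once the lid was shut.
- **Stay:** the pad pushed down with about 4–7 N, and the pictures show the knuckle clearly folded. I never measured its angle; I judged it by eye against the 0.4 rad needed.
- **Lid:** it stopped firmly at z 0.1439 m against 0.144 m expected, with 17.5 N on the tool. After the arm withdrew, its corners in the scene image matched a flat lid. I kept the last 20 degrees to about 0.3 rad/s.
- **Bystanders:** the canister, cups and clipboard look unmoved in the last scene image.
- **Disagreements:**
  - The first bin pose from the scene and top cameras was a few mm off along y, so I refined it with the wrist camera.
  - That camera showed a bias of about 1.2 mm, which I corrected for.
  - The first move call was refused and nothing moved. I resent it with every field filled in.

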